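# Stopper a slim bottle in the bench press

## Task

Slide the slim white bottle whose stopper still stands proud along the bench into the stopper press, pushing it gently and low down so that it never tips and is not lifted, until it has clicked past the catch rollers and stands fully home against the stop. Then pull the press lever down gently until the stopper is fully seated, let the lever come back up, and leave the other bottles, jars and canisters as they stand.

Things in the scene. Friction and masses are not known exactly. Their poses are not given: they have to be found in the camera images.
- bottle: slim white bottle to be stoppered, filled, upright; origin: centre of its underside, z up its axis; round, so yaw has no meaning. Radius 26 mm up to 104 mm, shoulder to 123, neck radius 14, lip radius 16.5, rim at 140 mm; 160 mm tall over its proud stopper. 0.3 to 0.57 kg. Friction on the bench 0.5 to 0.7: pushed below about 30 mm height it slides, at half height or above it tips
- stopper (a joint): how far the bottle's dark rubber stopper is pressed in, m: 0 = flange 12 mm above the bottle's rim, 0.012 = flange flat on the rim, where it bottoms. It starts at 0 to 0.003; about 10 N moves it and it stays where it is left. Flange radius 15.5 mm, 8 mm thick
- press: grey hand press, screwed down; origin on the bench under the ram axis; x points from its open front back to its column, y to its left (handle side), z up. Base: a fork 36 mm high, legs from x = -90 to 60 mm, 68 mm clear between, flaring to about 85 mm in front of x = -55; the bottle slides between them. Head 186 mm above the bench from x = -20 mm back; ram foot, radius 26 mm, at 168 mm
- press_seat (a point): at the origin of press. A cradle (rubber V stop, v_face_left and _right, 34 mm high; arms 57 mm apart) is clamped in the fork; home, against the V, the bottle is at y = 0 and x anywhere from -9 to 9 mm: not measured, to be felt. Two sprung rollers, 43 mm apart, stand 15 mm before that home; they resist from 32 to 15 mm before home (up to 13 N), then hold it in
- press_handle (a point): on top of the round black rubber grip of the lever (24 mm thick, 70 mm long) at the middle of its length; moves with the lever, about 0.30 m above the bench when the lever is up. The grip lies along the press's y axis, 0.1 m to the left of the ram, its outer end tilted up by 0.22 rad when the lever is up
- press_lever (a joint): angle of the lever, rad: 0 = up (it springs back there), growing as the handle goes down, end 0.50. Pivot parallel to the press's x, at y = -55 mm, 252 mm high; handle point 155 mm from it. The ram goes down 55 mm per rad: it meets the stopper at about 0.15 to 0.2 rad and has seated it at about 0.36 rad. Handle force 4 N at first, some 6 N at the end, plus about 4 N to move the stopper
- done_bottle: a second bottle of the same form, already stoppered (148 mm tall, flange on the rim), standing at the press's right; leave alone. Origin at the centre of its underside
- dye_bottle: small blue dye bottle, 33 mm across, 98 mm tall, loose bystander; origin under its centre
- spice_jar: small clear jar with a white lid, 45 mm across, 80 mm tall, loose bystander; origin under its centre
- canister_a: small canister with a dark lid, 36 mm across, 56 mm tall, loose bystander; origin under its centre
Mind the look-alikes: they are no part of the job. Leave any purple look-alike of the bottle alone.

How it is judged (in metres and radians):
On the way, in this order (a step that is already met when the one before it is completed fails the run):
1. the bottle stands upright, fully home against the V stop ((contact force between bottle and v_face_left above 0.2 N or contact force between bottle and v_face_right above 0.2 N) and x of bottle in the frame of press above -0.012 m and y of bottle in the frame of press between -0.0025 and 0.0025 m and angle between bottle's own z axis and vertical below 0.04 rad), for 0.3 s.
2. the lever is down and the stopper fully seated (value of joint stopper above 0.0105 m and value of joint press_lever above 0.25 rad), for 0.1 s.
At the end, for the whole second after the job is handed in: the bottle stands upright in the press touching the V stop, within 2.5 mm of the press's centre line, its stopper pressed in to within 1.5 mm of fully seated, the lever back up (below 0.05 rad) and everything at rest (all of step 1 and value of joint stopper above 0.0105 m and value of joint press_lever below 0.05 rad and linear speed of bottle below 0.02 m/s).
It fails at once if the bottle is tipped by more than 0.15 rad (angle between bottle's own z axis and vertical above 0.15 rad).
It fails at once if the bottle is lifted off the bench by more than 8 mm (height (world z) of bottle above 0.008 m).
It fails at once if the bottle is pushed with more than 22 N (contact force between any of the fingers, the arm and bottle above 22 N).
It fails at once if the press bears on the bottle or its stopper with more than 55 N (contact force between press and bottle above 55 N).
It fails at once if the finished bottle or another loose bystander is moved by more than 15 mm (distance of any of done_bottle, dye_bottle, spice_jar, canister_a from where it was at the start of the episode above 0.015 m).
It also fails if it takes over 72 s, if anything falls off the work surface, if the arm or the gripper's body presses on something with over 40 N, if the wrist force passes 120 N, or if a joint passes its speed limit or range.

## Robot

A 6-joint arm with a two-finger parallel gripper is mounted at the origin on a cart in front of the work surface, level with it; the furniture and walls round the work are solid. World frame = base frame: x ahead of the robot, y to its left, z up, the work surface at z = 0. Lengths are in m, angles in degrees, forces in N, time in s.
With the tool pointing down it reaches from about 0.4 to 0.825 m from the base axis. Payload 7 kg.
Tool frame: the origin (TCP) lies midway between the tips of the shut fingers; the grasp point (between the pads) lies 19 mm behind it; z points along the fingers, y is the line along which they close (so a half turn about z gives the same grasp; the last joint's range is limited). The gripper opens to 88 mm and grips with 3 to 60 N. Pads are 19 mm wide; open, the fingers measure 130 mm over their backs; the gripper's body (78 mm by 193 mm) begins 47 mm behind the grasp point.
Start: joints at [88.127, 20.546, 0.682, 0, -70.136, -16.507], TCP at [0.213, 0.641, 0.227] pointing down, gripper open.
Joint ranges: [-176.03, 176.03], [-82.01, 121.73], [-58.28, 71.71], [-173.87, 95.51], [-174.79, -0.11], [-173.66, 173.66]. Speed limits (degrees/s): [136.94, 136.94, 172.46, 180, 180, 180].

## Interface

Orientations are given as [roll, pitch, yaw] about the fixed x, y, z axes, in that order (R = Rz(yaw) Ry(pitch) Rx(roll)).
In Python, from plant import ctrl gives the robot as it stands. The module is installed in compiled form; this text tells all that it offers.
- The arm moves only by the tool send_rows, never from a script. Its argument "plan" is a list that holds one entry, the list of rows, each a list of 6 numbers: the shift along the tool's x, y, z in cm, then the turn, a rotation vector about the tool's x, y, z in degrees. A call has 1 to 8 rows; each row is the pose to reach, as a shift and turn from the pose commanded when the call began, along the tool's axes at that moment; what a row does not reach only later rows make up. A row lasts 1/12 s, in which the tool goes at most 41.7 mm and 7.16 degrees, less where a joint would pass 70% of its speed; a pose out of reach is approached as far as the arm can. A call with a gripper value outside its range is refused whole. "fingers" is the opening, from 0 (shut) to 1 (fully open), set as the call begins (left out, the last holds). The fingers move at their own pace and stop on an object; the grip force is fixed at half the most. Time passes only in rows, so rows that repeat a pose let the fingers close. It gives the time, the measured TCP pose, the force, the opening and the grip force at its end, in the units of the state.
- ctrl.get_obs(): the state, without advancing time (a new reading comes with each control period).
- ctrl.snapshot(name): name is "scene" or "top"; returns a dict with "img" (480x640x3 uint8, red, green, blue), "K" (3x3 intrinsics, pixels), "pose" (4x4, takes a point from camera to world coordinates). Camera axes: x right, y down, z forward; pixel columns grow to the right and rows downward; lengths in m; the calibration is good to about 2 mm. A picture is of the moment at which its call begins. There is no depth.
- ctrl.close_job(): hands the job in; it is judged then, once.
The state is a dict: "clock": time; "joint_pos": joint angles; "qvel": joint speeds; "tau": joint torques, N m; "tool_pos": TCP position; "orientation": TCP orientation; "force": force on the tool from outside, world axes, zero at the start; "moment": the same for the moment, N m; "opening": finger opening in m; "gripper_force": force on a finger pad.
Only numpy, scipy, OpenCV 4.12 (cv2) and the standard library are available. Lean on these libraries where they do the work, as an engineer would, in place of code of your own. Each camera call takes 0.05 s, during which the arm holds its last target. There are 200 camera calls.

## Working session

There is one attempt and no reset: what is moved stays moved. The work goes in short steps, Python scripts to look and compute and a tool call to move; the robot and the scene stay as the last step left them, time stands still between calls to the robot, and variables do not carry over. Pictures are saved under pics/ and viewed, at most 10 in all, crops included, and the job is handed in when it is done.

Besides the shell and the picture viewer there is one more tool, called after "Request:" as name([rows], argument=value, ...), one row to a line, values as JSON. send_rows: Moves the arm, as the interface text tells. Its arguments: {"type":"object","properties":{"plan":{"type":"array","items":{"type":"array","items":{"type":"array","items":{"type":"number"}}}},"fingers":{"type":"number"}},"required":["plan"]}

```bash
mkdir -p pics; ls; python3 - <<'E'
from plant import ctrl
import cv2, numpy as np
for n in ("scene","top"):
    s=ctrl.snapshot(n); cv2.imwrite(f"pics/{n}0.png",s["img"][:,:,::-1]); np.savez(f"{n}0.npz",**s); print(n,s["K"].tolist(),s["pose"].round(4).tolist())
print(ctrl.get_obs())
E
```

```text
pics
scene [[433.5939013477549, 0.0, 321.21017445618764], [0.0, 433.5939013477549, 236.59282341262465], [0.0, 0.0, 1.0]] [[0.4766, -0.6453, 0.597, 0.1346], [-0.8791, -0.3466, 0.3272, -0.2716], [-0.0042, -0.6808, -0.7325, 0.8258], [0.0, 0.0, 0.0, 1.0]]
top [[469.14073269177186, 0.0, 328.588978709135], [0.0, 469.14073269177186, 239.29260643473572], [0.0, 0.0, 1.0]] [[-0.0253, -0.9868, 0.1597, 0.5132], [-0.9994, 0.0212, -0.0277, 0.0512], [0.0239, -0.1603, -0.9868, 1.0772], [0.0, 0.0, 0.0, 1.0]]
{'clock': 0.1, 'joint_pos': array([ 8.81265685e+01,  2.05886104e+01,  6.40034774e-01, -1.89961815e-02,
       -7.01355808e+01, -1.65043083e+01]), 'qvel': array([-0.02661275, -0.08866545,  0.03310334, -0.00113511, -0.01841838,
       -0.03251842]), 'tau': array([-1.18322569e-03, -5.84160841e+01,  2.93751955e+01,  7.01562926e+00,
        1.01806229e-02, -5.27700149e-05]), 'tool_pos': array([0.21272344, 0.64015054, 0.22570566]), 'orientation': array([ 1.79914237e+02, -6.78739058e-03, -1.83842026e+01]), 'force': array([-0.06424368,  0.54915723,  0.27303343]), 'moment': array([-0.00838328,  0.0065144 , -0.02558454]), 'gripper_force': 0.0, 'opening': 0.08794018685225569}
```

View pics/scene0.png

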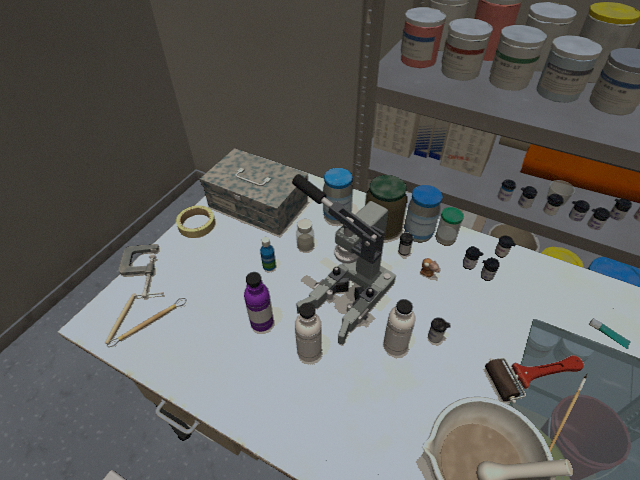

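View pics/top0.png

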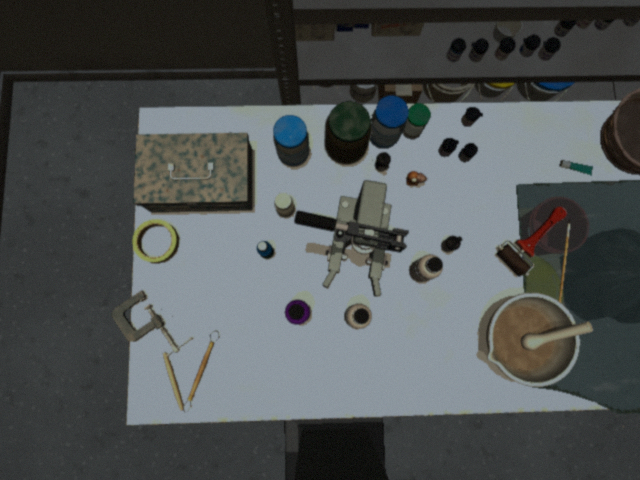

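The scene shows three bottle-shaped things: purple at (260,303), white at (308,333) and white at (399,328). The white one at (308,333) stands in front of the press mouth and is probably the proud one. The one at (399,328) stands at the press's right. I'll confirm with one enlarged crop.

```bash
python3 - <<'E'
import cv2, numpy as np
a=cv2.imread("pics/scene0.png")[290:365,285:425]; a=cv2.resize(a,None,fx=5,fy=5,interpolation=cv2.INTER_CUBIC)
cv2.imwrite("pics/c1.png",a)
b=cv2.imread("pics/top0.png")[170:340,280:450]; b=cv2.resize(b,(600,600),interpolation=cv2.INTER_CUBIC); b=cv2.convertScaleAbs(b,alpha=1.5)
cv2.imwrite("pics/c2.png",b)
E
```

```text
(no output)
```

View pics/c1.png

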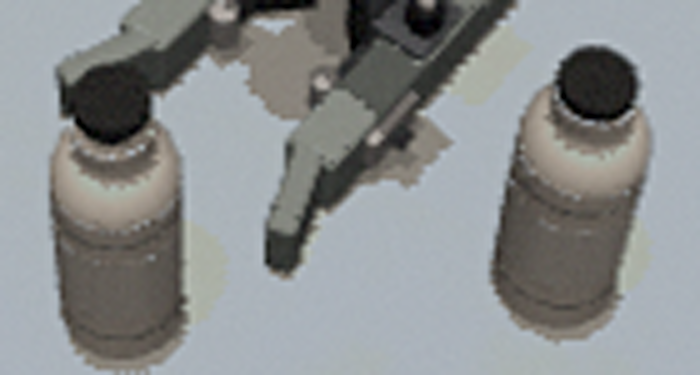

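View pics/c2.png

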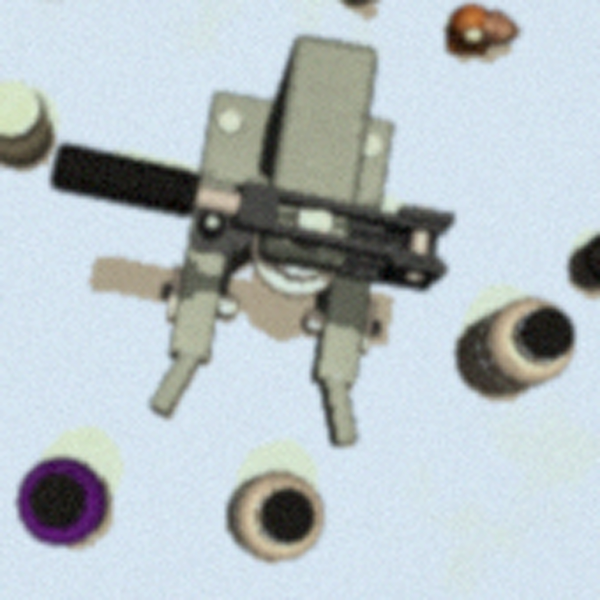

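The crop shows the scene-left white bottle (308,333) with its stopper high above the shoulder and the lip visible below it, so it stands proud. The right one (399,328) has its stopper flush and stands at the press's right, so it is the done bottle. Target: the one at scene (308,333), top (358,316).

```bash
cat > h.py <<'E'
import numpy as np, cv2
def ray(s,uv):
    K,T=s["K"],s["pose"]; d=T[:3,:3]@np.linalg.solve(K,[uv[0],uv[1],1.]); return T[:3,3],d
def onz(s,uv,z):
    o,d=ray(s,uv); return o+d*(z-o[2])/d[2]
def tri(s1,a,s2,b):
    o1,d1=ray(s1,a);o2,d2=ray(s2,b)
    t=np.linalg.lstsq(np.c_[d1,-d2],o2-o1,rcond=None)[0]
    p,q=o1+t[0]*d1,o2+t[1]*d2; return (p+q)/2,np.linalg.norm(p-q)
def blob(s,box,thr=60):
    x0,y0,x1,y1=box; g=s["img"][y0:y1,x0:x1].max(2)
    n,l,st,c=cv2.connectedComponentsWithStats((g<thr).astype(np.uint8))
    i=1+np.argmax(st[1:,4]); return c[i]+[x0,y0],st[i]
E
python3 - <<'E'
from h import *
S=np.load("scene0.npz");T=np.load("top0.npz")
for nm,bs,bt in (("bottle",(296,300,320,322),(345,303,372,330)),("done",(392,297,416,318),(420,254,446,278)),("purple",(245,270,264,288),(284,298,312,325))):
    a,sa=blob(S,bs);b,sb=blob(T,bt); p,e=tri(S,a,T,b)
    print(nm,a.round(1),sa,b.round(1),sb,p.round(4),round(e,4), onz(T,b,.158).round(4))
c=lambda u,v:(280+u*170/600,170+v*170/600)
def pr(n,l,r,z):
    L=onz(T,c(*l),z);R=onz(T,c(*r),z);d=L-R
    print(n,L[:2].round(4),R[:2].round(4),"mid",((L+R)/2)[:2].round(4),"w",np.hypot(*d[:2]).round(4),"yaw",np.degrees(np.arctan2(-d[0],d[1])).round(2))
pr("rollers",(228,307),(313,322),.036)
pr("flarestart out",(170,354),(352,382),.036)
pr("flarestart in",(205,362),(316,376),.036)
pr("tip in",(172,415),(333,445),.036)
pr("tip out",(152,400),(357,440),.036)
pr("rear",(215,92),(393,122),.036)
print("handle",onz(T,c(55,165),.31)[:2],onz(T,c(192,193),.28)[:2])
for nm,uv,z in(("dye",(264,246),.098),("spice",(284,204),.08),("can",(383,160),.056),("can2",(453,242),.056)): print(nm,onz(T,uv,z).round(3))
E
python3 - <<'E'
import cv2
a=cv2.imread("pics/scene0.png")[165:345,285:405]; cv2.imwrite("pics/c3.png",cv2.convertScaleAbs(cv2.resize(a,(400,600),interpolation=cv2.INTER_CUBIC),alpha=1.6))
E
```

```text
bottle [308.  308.8] [  1   0  23  19 266] [361.  315.8] [  9   6  15  15 176] [ 0.5113 -0.0351  0.1535] 0.0027 [ 0.5105 -0.0336  0.158 ]
done [403.9 306.5] [  4   3  16  14 176] [434.1 264.2] [  6   3  16  15 176] [ 0.6096 -0.187   0.1396] 0.0004 [ 0.6076 -0.1822  0.158 ]
purple [253.1 279.6] [  1   2  15  16 186] [297.5 310.7] [  4   3  22  20 288] [0.5224 0.0907 0.1511] 0.0034 [0.5235 0.0892 0.158 ]
rollers [ 0.6409 -0.0128] [ 0.6301 -0.0664] mid [ 0.6355 -0.0396] w 0.0547 yaw -11.36
flarestart out [0.6119 0.0247] [ 0.5916 -0.0896] mid [ 0.6017 -0.0324] w 0.1161 yaw -10.09
flarestart in [0.6063 0.0028] [ 0.5959 -0.067 ] mid [ 0.6011 -0.0321] w 0.0705 yaw -8.53
tip in [0.5735 0.0244] [ 0.5524 -0.0759] mid [ 0.563  -0.0258] w 0.1026 yaw -11.89
tip out [0.5832 0.0367] [ 0.5552 -0.0912] mid [ 0.5692 -0.0272] w 0.1309 yaw -12.38
rear [ 0.7812 -0.0087] [ 0.759  -0.1234] mid [ 0.7701 -0.066 ] w 0.1168 yaw -10.94
handle [0.67664669 0.08376905] [0.66765471 0.01814551]
dye [0.66  0.16  0.098]
spice [0.754 0.118 0.08 ]
can [ 0.859 -0.106  0.056]
can2 [ 0.667 -0.253  0.056]
```

View pics/c3.png

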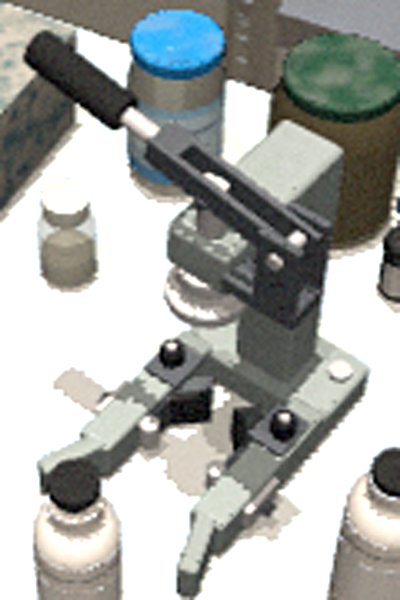

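Enlarged view of the press: its fork opens toward the bottle, with knobs on the legs, the black V behind them and the rollers just in front. The press origin is about (0.655,-0.043) with yaw -11°, and the bottle is about (0.511,-0.034). I'll push with shut fingers, the tool tilted 40° so that the tips point forward.

```bash
cat > go.py <<'E'
import sys, numpy as np
from scipy.spatial.transform import Rotation as Ro
from plant import ctrl
def rel(p,rpy):
    o=ctrl.get_obs(); R=Ro.from_euler('xyz',o["orientation"],degrees=True); Rt=Ro.from_euler('xyz',rpy,degrees=True)
    print("at",o["tool_pos"].round(4),o["orientation"].round(2),"F",o["force"].round(2),"t",o["clock"])
    print("row",(R.inv().apply(np.array(p)-o["tool_pos"])*100).round(2).tolist(),(R.inv()*Rt).as_rotvec(degrees=True).round(2).tolist())
if __name__=="__main__":
    v=[float(a) for a in sys.argv[1:]]; rel(v[:3],v[3:])
E
python3 go.py .42 -.043 .22 180 -40 0
```

```text
at [0.2127 0.6402 0.2257] [ 1.7991e+02 -1.0000e-02 -1.8380e+01] F [-0.06  0.55  0.27] t 0.1
row [41.22, 58.29, 0.66] [6.5, 39.66, -17.6]
```

Request:
send_rows([
  [[41.2,58.3,0,0,0,0],[41.2,58.3,0,0,0,0],[41.2,58.3,0,0,0,0],[41.2,58.3,0,0,0,0],[41.2,58.3,0,0,0,0],[41.2,58.3,0,0,0,0],[41.2,58.3,0,0,0,0],[41.2,58.3,0,0,0,0]],
], fingers=0)

```text
clock: 0.77
tool_pos: [0.3095, 0.3193, 0.2263]
orientation: [180.0, 0.0, -18.4]
force: [0.8, -0.0, 0.3]
opening: 0.04
gripper_force: 0.0
```

```bash
python3 go.py .42 -.043 .22 180 -40 0
```

```text
at [0.3095 0.3193 0.2263] [ 1.7999e+02  1.0000e-02 -1.8350e+01] F [ 0.78 -0.03  0.34] t 0.7667
row [21.89, 30.91, 0.64] [6.41, 39.66, -17.6]
```

Request:
send_rows([
  [[21.9,30.9,0.6,6.4,39.7,-17.6],[21.9,30.9,0.6,6.4,39.7,-17.6],[21.9,30.9,0.6,6.4,39.7,-17.6],[21.9,30.9,0.6,6.4,39.7,-17.6],[21.9,30.9,0.6,6.4,39.7,-17.6],[21.9,30.9,0.6,6.4,39.7,-17.6],[21.9,30.9,0.6,6.4,39.7,-17.6],[21.9,30.9,0.6,6.4,39.7,-17.6]],
])

```text
clock: 1.43
tool_pos: [0.4303, 0.0414, 0.3261]
orientation: [-179.6, -38.1, 0.1]
force: [0.8, 0.1, -0.3]
opening: 0.0009
gripper_force: 0.0
```

```bash
python3 go.py .44 -.043 .10 180 -40 0
```

```text
at [0.4303 0.0414 0.3261] [-1.7962e+02 -3.8100e+01  1.3000e-01] F [ 0.83  0.13 -0.29] t 1.4333
row [-13.2, 8.57, 18.32] [-0.47, 1.91, 0.09]
```

Request:
send_rows([
  [[-5.6,8.6,9.1,0,1.9,0],[-5.6,8.6,9.1,0,1.9,0],[-5.6,8.6,9.1,0,1.9,0],[-5.6,8.6,9.1,0,1.9,0],[-5.6,8.6,9.1,0,1.9,0],[-5.6,8.6,9.1,0,1.9,0]],
])

```text
clock: 1.93
tool_pos: [0.4637, -0.0697, 0.2659]
orientation: [-178.1, -36.8, -0.2]
force: [0.3, 0.4, -0.0]
opening: 0.0007
gripper_force: 0.0
```

```bash
python3 go.py .44 -.043 .10 180 -40 0
```

```text
at [ 0.4637 -0.0697  0.2659] [-178.15  -36.8    -0.19] F [ 0.31  0.37 -0.02] t 1.9333
row [-11.84, -2.27, 11.94] [-1.74, 3.2, -0.2]
```

Request:
send_rows([
  [[0,0,0,0,0,0],[0,0,0,0,0,0],[0,0,0,0,0,0]],
])

```text
clock: 2.18
tool_pos: [0.4643, -0.0669, 0.2676]
orientation: [-178.2, -36.9, 0.0]
force: [0.1, 0.2, 0.3]
opening: 0.0003
gripper_force: 0.0
```

```bash
python3 go.py .45 -.043 .12 180 -40 0; python3 -c "
from plant import ctrl;o=ctrl.get_obs();print(o['joint_pos'].round(1))"
```

```text
at [ 0.4643 -0.0669  0.2676] [-1.7817e+02 -3.6900e+01  5.0000e-02] F [0.09 0.17 0.27] t 2.1833
row [-10.01, -2.04, 11.01] [-1.86, 3.1, -0.01]
[ 23.1 -24.8 -58.2  30.  -24.3  43.5]
```

```bash
cat >> go.py <<'E'
    o=ctrl.get_obs(); print("j",o["joint_pos"].round(2).tolist())
    open("log.txt","a").write(repr([o["joint_pos"].tolist(),o["tool_pos"].tolist(),o["orientation"].tolist()])+"\n")
E
python3 go.py .47 -.043 .17 180 -28 0
```

```text
at [ 0.4643 -0.0669  0.2676] [-1.7817e+02 -3.6900e+01  5.0000e-02] F [0.09 0.17 0.27] t 2.1833
row [-5.41, -2.12, 8.22] [-1.85, -8.9, 0.18]
j [23.14, -24.83, -58.22, 30.02, -24.32, 43.53]
```

Request:
send_rows([
  [[-5.4,-2.1,8.2,-1.8,-8.9,0.2],[-5.4,-2.1,8.2,-1.8,-8.9,0.2],[-5.4,-2.1,8.2,-1.8,-8.9,0.2],[-5.4,-2.1,8.2,-1.8,-8.9,0.2],[-5.4,-2.1,8.2,-1.8,-8.9,0.2],[-5.4,-2.1,8.2,-1.8,-8.9,0.2]],
])

```text
clock: 2.68
tool_pos: [0.4761, -0.0472, 0.1811]
orientation: [-179.4, -27.1, 0.0]
force: [0.6, -0.4, -0.2]
opening: 0.0006
gripper_force: 0.0
```

```bash
python3 go.py .46 -.043 .1 180 -28 0
```

```text
at [ 0.4761 -0.0472  0.1811] [-1.7935e+02 -2.7060e+01  4.0000e-02] F [ 0.63 -0.4  -0.17] t 2.6833
row [-5.12, -0.35, 6.5] [-0.66, 0.94, 0.03]
j [23.62, -12.56, -58.21, 28.13, -21.36, 42.33]
```

```bash
cat > kin.py <<'E'
import numpy as np, itertools
from scipy.spatial.transform import Rotation as Ro
from scipy.optimize import least_squares
data=[[[88.12657,20.5886,.64003,-.019,-70.1356,-16.5043],[.21272,.64015,.22571],[179.914,-.0068,-18.384]]]
import os
L=[eval(l) for l in open("log.txt")]
data+=[d for i,d in enumerate(L)]
rx=lambda a:Ro.from_euler('x',a,degrees=True); ry=lambda a:Ro.from_euler('y',a,degrees=True); rz=lambda a:Ro.from_euler('z',a,degrees=True)
def fk(q,P,s4=1,s6=1):
    d1,a1,e,a2,a3,d4,d6,off6,b=P
    R=rz(q[0]+b); p=R.apply([a1,e,d1]); R=R*ry(q[1]); p=p+R.apply([0,0,a2])
    R=R*ry(-q[2]); p=p+R.apply([d4,0,a3]); R=R*rx(s4*q[3])*ry(-q[4]); p=p+R.apply([d6,0,0])
    R=R*rx(s6*q[5]+off6)  # tool axis = x here
    T=R*ry(90)
    return p,T
E
python3 - <<'E'
from kin import *
for s4,s6 in itertools.product((1,-1),(1,-1)):
  for o6 in (0,90,180,270):
    for b0 in (0,-16.5):
     def res(P):
        r=[]
        for q,p,o in data:
            a,T=fk(q,P,s4,s6); r+=list((a-p)*10); r+=list((T.inv()*Ro.from_euler('xyz',o,degrees=True)).as_rotvec())
        return np.array(r)
     f=least_squares(res,[.35,.05,0,.35,.05,.4,.25,o6,b0],xtol=1e-12)
     if f.cost<.01: print(s4,s6,o6,b0,f.cost,f.x.round(3))
E
cat > fit.py <<'E'
from kin import *
best=[]
for s4,s6 in itertools.product((1,-1),(1,-1)):
  for o6 in (0,90,180,270):
     def res(P):
        r=[]
        P=np.r_[P,0]
        for q,p,o in data:
            a,T=fk(q,P,s4,s6); r+=list((a-p)*10); r+=list((T.inv()*Ro.from_euler('xyz',o,degrees=True)).as_rotvec())
        return np.array(r+list(.01*(P[:7]-[.35,.05,-.19,.35,.05,.4,.25])))
     f=least_squares(res,[.35,.05,-.19,.35,.05,.4,.25,o6])
     best.append((f.cost,s4,s6,o6,f.x.round(3),abs(res(f.x)).max()))
best.sort(key=lambda t:t[0])
for b in best[:3]: print(*b)
E
python3 fit.py; tail -2 log.txt
```

```text
0.07981622195341351 -1 -1 0 [ 2.08e-01  1.83e-01 -1.76e-01  5.48e-01 -9.00e-03  2.90e-01  3.75e-01
 -9.00e+01] 0.28425715446912636
0.07981622195341352 -1 -1 90 [ 2.08e-01  1.83e-01 -1.76e-01  5.48e-01 -9.00e-03  2.90e-01  3.75e-01
  2.70e+02] 0.284257161358214
0.07981622195341352 -1 -1 180 [ 2.08e-01  1.83e-01 -1.76e-01  5.48e-01 -9.00e-03  2.90e-01  3.75e-01
  2.70e+02] 0.284257156102215
[[23.142049028769858, -24.82631161666203, -58.21987170491286, 30.020640535070147, -24.322154065887243, 43.533705910274314], [0.4643416758544055, -0.06685680698498868, 0.2676021925879895], [-178.17180927225863, -36.90012041708472, 0.0462516888079258]]
[[23.622389746204227, -12.561403430839016, -58.206834372574875, 28.125270151027536, -21.35633350470161, 42.333991393427134], [0.4760596751743345, -0.0472485215463822, 0.18109331637268994], [-179.35352559931655, -27.06239800796589, 0.03918582589091297]]
```

```bash
cat > fit.py <<'E'
from kin import *
# generic: base yaw b, joint zero offsets o2,o4,o6
def fk2(q,P,s4,s6):
    d1,a1,e,a2,a3,d4,d6,o6,b,ex,ey=P
    R=rz(q[0]+b); p=R.apply([a1,e,d1]); R=R*ry(q[1]); p=p+R.apply([0,0,a2])
    R=R*ry(-q[2]); p=p+R.apply([d4,0,a3]); R=R*rx(s4*q[3])*ry(-q[4]); p=p+R.apply([d6,ey,ex])
    return p,R*rx(s6*q[5]+o6)*ry(90)
if __name__=="__main__":
  best=[]
  for s4,s6 in itertools.product((1,-1),(1,-1)):
   for o6 in (0,90,180,270):
    for e in (-.19,-.1,0):
     def res(P):
        r=[]
        for q,p,o in data:
            a,T=fk2(q,P,s4,s6); r+=list((a-p)*10); r+=list((T.inv()*Ro.from_euler('xyz',o,degrees=True)).as_rotvec())
        return np.array(r+list(.01*(P[:7]-[.35,.05,e,.35,.05,.4,.25]))+list(.02*P[9:]))
     f=least_squares(res,[.35,.05,e,.35,.05,.4,.25,o6,0,0,-.19-e])
     best.append((f.cost,s4,s6,o6,f.x.round(3),res(f.x)[:18].round(3)))
  best.sort(key=lambda t:t[0])
  for b in best[:2]: print(*b)
E
python3 fit.py
```

```text
1.2872161803260373e-05 -1 -1 180 [ 1.99000e-01 -0.00000e+00 -2.00000e-03  6.02000e-01  0.00000e+00
  4.63000e-01  3.79000e-01  2.70004e+02  4.00000e-03  1.00000e-03
 -1.90000e-01] [ 0. -0.  0. -0.  0.  0.  0. -0. -0. -0.  0. -0. -0.  0.  0. -0.  0.  0.]
1.2872161803260875e-05 -1 -1 90 [ 1.99000e-01 -0.00000e+00 -2.00000e-03  6.02000e-01  0.00000e+00
  4.63000e-01  3.79000e-01  2.70004e+02  4.00000e-03  1.00000e-03
 -1.90000e-01] [ 0. -0.  0. -0.  0.  0.  0. -0. -0. -0.  0. -0. -0.  0.  0. -0.  0.  0.]
```

```bash
cat > ik.py <<'E'
from fit import *
P=[.199,0,-.002,.602,0,.463,.379,270.0,.004,.001,-.19]
lo=np.array([-176.03,-82.01,-58.28,-173.87,-174.79,-173.66]);hi=np.array([176.03,121.73,71.71,95.51,-.11,173.66])
def ik(p,rpy,n=12,seed=0):
    rng=np.random.default_rng(seed); Rt=Ro.from_euler('xyz',rpy,degrees=True); out=[]
    for i in range(n):
        q0=rng.uniform(np.maximum(lo,[-60,-50,-58,-173,-150,-173]),np.minimum(hi,[60,90,60,95,0,173]))
        def r(q):
            a,T=fk2(q,P,-1,-1); return np.r_[(a-p)*10,(T.inv()*Rt).as_rotvec()]
        f=least_squares(r,q0,bounds=(lo,hi),x_scale=30)
        if f.cost<1e-6 and not any(abs(f.x-s).max()<2 for s in out): out.append(f.x)
    return out
if __name__=="__main__":
    for th in (30,36,42,50):
      for ps in (0,):
        print(th,ps,[q.round(0).astype(int).tolist() for q in ik([.465,-.044,.013],[180,-th,ps])])
E
time python3 ik.py
```

```text
30 0 []
36 0 []
42 0 [[-31, 13, -48, -113, -22, -131]]
50 0 []
real	0m4.955s
user	0m5.501s
sys	0m0.129s
```

```bash
python3 - <<'E'
from ik import *
for th in (34,38,42):
  for p in ([.465,-.044,.013],[.465,-.044,.15],[.55,-.044,.013],[.63,-.053,.013]):
    print(th,p,[q.round(0).astype(int).tolist() for q in ik(p,[180,-th,0],n=30)])
E
```

```text
34 [0.465, -0.044, 0.013] []
34 [0.465, -0.044, 0.15] []
34 [0.55, -0.044, 0.013] []
34 [0.63, -0.053, 0.013] []
38 [0.465, -0.044, 0.013] []
38 [0.465, -0.044, 0.15] []
38 [0.55, -0.044, 0.013] []
38 [0.63, -0.053, 0.013] []
42 [0.465, -0.044, 0.013] [[-31, 13, -48, -113, -22, -131]]
42 [0.465, -0.044, 0.15] []
42 [0.55, -0.044, 0.013] [[-20, 17, -38, -109, -14, -145]]
42 [0.63, -0.053, 0.013] []
```

```bash
sed -i "s/f=least_squares(r,q0,bounds=(lo,hi),x_scale=30)/f=least_squares(lambda u:r(np.degrees(u)),np.radians(q0),method='lm',max_nfev=400); f.x=(np.degrees(f.x)+180)%360-180/; s/if f.cost<1e-6 and/if f.cost<1e-7 and (f.x>lo).all() and (f.x<hi).all() and/" ik.py
time python3 - <<'E'
from ik import *
for th in (32,38,44):
  for p in ([.465,-.044,.013],[.465,-.044,.15],[.55,-.044,.013],[.63,-.053,.013]):
    print(th,p,[q.round(0).astype(int).tolist() for q in ik(p,[180,-th,0],n=25)])
E
```

```text
32 [0.465, -0.044, 0.013] []
32 [0.465, -0.044, 0.15] []
32 [0.55, -0.044, 0.013] []
32 [0.63, -0.053, 0.013] []
38 [0.465, -0.044, 0.013] []
38 [0.465, -0.044, 0.15] []
38 [0.55, -0.044, 0.013] []
38 [0.63, -0.053, 0.013] []
44 [0.465, -0.044, 0.013] [[-38, 16, -52, -119, -29, -118]]
44 [0.465, -0.044, 0.15] []
44 [0.55, -0.044, 0.013] [[-27, 18, -42, -120, -21, -128]]
44 [0.63, -0.053, 0.013] [[-17, 21, -30, -109, -13, -148]]
real	0m31.117s
user	0m31.564s
sys	0m0.194s
```

```bash
cat > path.py <<'E'
from ik import *
C=np.array([[x,y,z] for x in(-.039,.039) for y in(-.097,.097) for z in(-.066,-.22)]+[[x,y,0] for x in(-.01,.01) for y in(-.021,.021)])
def low(q):
    a,T=fk2(q,P,-1,-1); c=a+T.apply(C); return a,T,c
E
python3 - <<'E'
from path import *
fl=Ro.from_euler('xyz',[180,-46,0],degrees=True)*Ro.from_euler('z',180,degrees=True)
rp=fl.as_euler('xyz',degrees=True); print(rp)
sol={}
for p in ([.455,-.044,.013],[.40,-.044,.013],[.455,-.044,.1],[.50,-.05,.25],[.63,-.053,.013]):
    s=ik(p,rp,n=25); print(p,[q.round(1).tolist() for q in s])
    sol[tuple(p)]=s
qn=np.array([23.6,-12.6,-58.2,28.1,-21.4,42.3])
s=sol[(.455,-.044,.013)]
if s:
  qb=s[0]
  for t in np.linspace(0,1,13):
    q=qn+(qb-qn)*t; q[1]-=35*np.sin(np.pi*t)
    a,T,c=low(q); i=c[:,2].argmin(); print(round(t,2),q.round(0).astype(int),a.round(3),T.as_euler('xyz',degrees=True).round(0),"low",c[i].round(3),"xmax",c[:,0].max().round(3))
E
```

```text
[-180.   46.  180.]
[0.455, -0.044, 0.013] [[-45.5, 20.0, -56.3, -122.4, -37.4, 73.8]]
[0.4, -0.044, 0.013] []
[0.455, -0.044, 0.1] []
[0.5, -0.05, 0.25] []
[0.63, -0.053, 0.013] [[-23.8, 22.8, -34.3, -121.1, -19.8, 49.7]]
0.0 [ 24 -13 -58  28 -21  42] [ 0.476 -0.048  0.181] [-179.  -27.   -0.] low [ 0.467 -0.069  0.176] xmax 0.485
0.08 [ 18 -19 -58  16 -23  45] [ 0.43  -0.097  0.186] [-169.  -28.  -17.] low [ 0.417 -0.115  0.178] xmax 0.45
0.17 [ 12 -25 -58   3 -24  48] [ 0.382 -0.123  0.183] [-158.  -25.  -33.] low [ 0.366 -0.136  0.171] xmax 0.412
0.25 [  6 -29 -58 -10 -25  50] [ 0.339 -0.126  0.172] [-149.  -21.  -47.] low [ 0.322 -0.134  0.158] xmax 0.374
0.33 [  1 -32 -58 -22 -27  53] [ 0.307 -0.111  0.158] [-142.  -14.  -58.] low [ 0.189 -0.143  0.14 ] xmax 0.343
0.42 [ -5 -33 -57 -35 -28  55] [ 0.287 -0.084  0.142] [-136.   -5.  -67.] low [ 0.166 -0.094  0.119] xmax 0.321
0.5 [-11 -31 -57 -47 -29  58] [ 0.28  -0.05   0.128] [-133.    5.  -76.] low [ 0.179 -0.114  0.099] xmax 0.31
0.58 [-17 -27 -57 -60 -31  61] [ 0.287 -0.014  0.115] [-132.   15.  -84.] low [ 0.176 -0.056  0.079] xmax 0.31
0.67 [-22 -21 -57 -72 -32  63] [0.307 0.015 0.105] [-134.   26.  -95.] low [0.19  0.    0.067] xmax 0.325
0.75 [-28 -13 -57 -85 -33  66] [0.339 0.031 0.095] [-140.   36. -109.] low [0.22  0.047 0.062] xmax 0.356
0.83 [-34  -3 -57 -97 -35  69] [0.379 0.029 0.08 ] [-150.   44. -128.] low [0.266 0.075 0.059] xmax 0.393
0.92 [ -40    8  -56 -110  -36   71] [0.421 0.003 0.055] [-165.   48. -154.] low [0.41  0.02  0.044] xmax 0.433
1.0 [ -45   20  -56 -122  -37   74] [ 0.455 -0.044  0.013] [180.  46. 180.] low [ 0.448 -0.065  0.006] xmax 0.462
```

```bash
python3 - <<'E'
from path import *
qn=np.array([23.6,-12.6,-58.2,28.1,-21.4,42.3]); qb=np.array([-45.5, 20.0, -56.3, -122.4, -37.4, 73.8])
Rp=Ro.from_euler('xyz',[-179.35,-27.06,0.04],degrees=True)
for k,t in enumerate(np.linspace(0,1,33)):
    q=qn+(qb-qn)*t; s=np.sin(np.pi*t); q[1]-=25*s; q[2]+=55*s
    a,T,c=low(q); i=c[:,2].argmin()
    if k%4==0: print(k,q.round(0).astype(int),a.round(3),T.as_euler('xyz',degrees=True).round(0),"low",c[i].round(3),"x",c[:,0].min().round(3),c[:,0].max().round(3),"y",c[:,1].min().round(3),c[:,1].max().round(3),"step",np.degrees((Rp.inv()*T).magnitude()).round(1))
    Rp=T
E
```

```text
0 [ 24 -13 -58  28 -21  42] [ 0.476 -0.048  0.181] [-179.  -27.   -0.] low [ 0.467 -0.069  0.176] x 0.341 0.485 y -0.147 0.049 step 0.1
4 [ 15 -18 -37   9 -23  46] [ 0.58  -0.066  0.399] [-149.  -39.  -33.] low [ 0.487 -0.145  0.38 ] x 0.374 0.591 y -0.198 0.029 step 7.7
8 [  6 -22 -19 -10 -25  50] [ 0.603 -0.097  0.612] [-117.  -37.  -62.] low [ 0.513 -0.147  0.545] x 0.372 0.61 y -0.229 -0.014 step 6.0
12 [ -2 -23  -7 -28 -27  54] [ 0.592 -0.111  0.75 ] [-98. -27. -76.] low [ 0.516 -0.134  0.655] x 0.366 0.595 y -0.229 -0.044 step 4.2
16 [-11 -21  -2 -47 -29  58] [ 0.608 -0.113  0.768] [-92. -14. -79.] low [ 0.537 -0.111  0.667] x 0.383 0.61 y -0.213 -0.063 step 3.5
20 [-20 -15  -6 -66 -31  62] [ 0.654 -0.126  0.654] [-94.   3. -81.] low [ 0.587 -0.171  0.56 ] x 0.423 0.657 y -0.202 -0.094 step 5.0
24 [-28  -6 -18 -85 -33  66] [ 0.669 -0.146  0.431] [-104.   26.  -90.] low [ 0.581 -0.147  0.345] x 0.431 0.674 y -0.244 -0.077 step 7.3
28 [ -37    6  -35 -104  -35   70] [ 0.596 -0.128  0.183] [-132.   48. -122.] low [ 0.496 -0.072  0.134] x 0.358 0.605 y -0.237 -0.028 step 9.2
32 [ -45   20  -56 -122  -37   74] [ 0.455 -0.044  0.013] [180.  46. 180.] low [ 0.448 -0.065  0.006] x 0.27 0.462 y -0.141 0.053 step 10.0
```

```bash
cat > mid.py <<'E'
from path import *
qn=np.array([23.6,-12.6,-58.2,28.1,-21.4,42.3]); qb=np.array([-45.5, 20.0, -56.3, -122.4, -37.4, 73.8])
def qt(t,A=30,B=28):
    q=qn+(qb-qn)*t; s=np.sin(np.pi*t**.65)*(1-.4*t); q[1]-=A*s; q[2]+=B*s; return q
E
python3 - <<'E'
from mid import *
for A,B in ((30,28),(30,20)):
  for t in np.linspace(0,1,11):
    q=qt(t,A,B); a,T,c=low(q); i=c[:,2].argmin()
    print(round(t,2),q.round(0).astype(int),a.round(3),T.as_euler('xyz',degrees=True).round(0),"low",c[i].round(3),"x",c[:,0].min().round(3),c[:,0].max().round(3),"y",c[:,1].min().round(3),c[:,1].max().round(3))
E
```

```text
0.0 [ 24 -13 -58  28 -21  42] [ 0.476 -0.048  0.181] [-179.  -27.   -0.] low [ 0.467 -0.069  0.176] x 0.341 0.485 y -0.147 0.049
0.1 [ 17 -28 -41  13 -23  45] [ 0.531 -0.071  0.455] [-145.  -46.  -33.] low [ 0.444 -0.154  0.426] x 0.32 0.539 y -0.207 0.023
0.2 [ 10 -31 -35  -2 -25  49] [ 0.511 -0.101  0.496] [-128.  -39.  -53.] low [ 0.418 -0.163  0.444] x 0.285 0.52 y -0.236 -0.013
0.3 [  3 -29 -33 -17 -26  52] [ 0.5   -0.11   0.452] [-123.  -28.  -62.] low [ 0.398 -0.15   0.394] x 0.266 0.51 y -0.237 -0.032
0.4 [ -4 -24 -34 -32 -28  55] [ 0.489 -0.104  0.365] [-124.  -14.  -68.] low [ 0.378 -0.12   0.313] x 0.252 0.502 y -0.219 -0.044
0.5 [-11 -18 -37 -47 -29  58] [ 0.471 -0.086  0.264] [-127.    1.  -75.] low [ 0.373 -0.151  0.225] x 0.235 0.486 y -0.185 -0.05
0.6 [-18 -11 -41 -62 -31  61] [ 0.447 -0.059  0.174] [-132.   17.  -86.] low [ 0.335 -0.095  0.135] x 0.217 0.466 y -0.166 -0.021
0.7 [-25  -3 -45 -77 -33  64] [ 0.428 -0.027  0.107] [-139.   31. -102.] low [ 0.308 -0.03   0.075] x 0.198 0.453 y -0.161 0.036
0.8 [-32   5 -49 -92 -34  68] [ 0.424 -0.006  0.064] [-151.   42. -
[... 1040 characters left out ...]
low [ 0.316 -0.14   0.169] x 0.187 0.444 y -0.175 -0.042
0.6 [-18 -11 -45 -62 -31  61] [ 0.397 -0.042  0.13 ] [-136.   19.  -88.] low [ 0.282 -0.078  0.099] x 0.174 0.424 y -0.155 -0.004
0.7 [-25  -3 -48 -77 -33  64] [ 0.389 -0.009  0.082] [-143.   32. -104.] low [ 0.268 -0.011  0.057] x 0.163 0.42 y -0.148 0.054
0.8 [-32   5 -51 -92 -34  68] [0.4   0.009 0.052] [-154.   41. -126.] low [0.384 0.019 0.039] x 0.174 0.425 y -0.138 0.092
0.9 [ -39   13  -54 -107  -36   71] [ 0.426 -0.     0.033] [-168.   46. -153.] low [0.413 0.016 0.022] x 0.212 0.439 y -0.133 0.094
1.0 [ -45   20  -56 -122  -37   74] [ 0.455 -0.044  0.013] [180.  46. 180.] low [ 0.448 -0.065  0.006] x 0.27 0.462 y -0.141 0.053
```

```bash
cat > rows.py <<'E'
import sys
from mid import *
from plant import ctrl
def cur():
    o=ctrl.get_obs(); print(o["clock"],o["tool_pos"].round(4),o["joint_pos"].round(1),o["force"].round(1)); return o
def show(o,targets):
    R=Ro.from_euler('xyz',o["orientation"],degrees=True)
    for a,T in targets: print(np.r_[R.inv().apply(a-o["tool_pos"])*100,(R.inv()*T).as_rotvec(degrees=True)].round(1).tolist())
if __name__=="__main__":
    o=cur(); pr=None
    show(o,[fk2(qt(float(t)),P,-1,-1) for t in sys.argv[1:]])
E
python3 rows.py .015 .03 .045 .06 .08 .1 .125 .15
```

```text
2.6833 [ 0.4761 -0.0472  0.1811] [ 23.6 -12.6 -58.2  28.1 -21.4  42.3] [ 0.6 -0.4 -0.2]
[7.9, -1.0, -6.6, 4.0, 9.6, 4.5]
[11.3, -0.7, -10.6, 6.2, 14.3, 7.8]
[13.5, -0.2, -13.9, 8.0, 17.8, 10.8]
[15.1, 0.4, -16.6, 9.6, 20.5, 13.6]
[16.5, 1.3, -19.5, 11.5, 23.3, 17.0]
[17.3, 2.1, -21.9, 13.1, 25.5, 20.2]
[17.9, 3.1, -24.1, 15.0, 27.4, 24.0]
[18.0, 3.9, -25.5, 16.6, 28.7, 27.6]
```

Request:
send_rows([
  [[4.0,-0.5,-3.3,2.0,4.8,2.2],[7.9,-1.0,-6.6,4.0,9.6,4.5],[11.3,-0.7,-10.6,6.2,14.3,7.8],[13.5,-0.2,-13.9,8.0,17.8,10.8],[15.1,0.4,-16.6,9.6,20.5,13.6],[16.5,1.3,-19.5,11.5,23.3,17.0],[17.3,2.1,-21.9,13.1,25.5,20.2],[17.9,3.1,-24.1,15.0,27.4,24.0]],
])

```text
clock: 3.35
tool_pos: [0.5253, -0.0814, 0.4827]
orientation: [-138.9, -45.3, -40.2]
force: [0.9, -0.6, 0.4]
opening: 0.0004
gripper_force: 0.0
```

```bash
python3 rows.py .15 .18 .21 .24 .27 .3 .33 .36
```

```text
3.35 [ 0.5253 -0.0814  0.4827] [ 14.7 -29.4 -37.9   8.6 -23.8  46.9] [ 0.9 -0.6  0.4]
[0.6, 0.4, -0.9, 0.7, 1.1, 3.6]
[1.1, 0.9, -1.8, 1.7, 2.2, 7.8]
[1.0, 1.5, -2.2, 2.3, 2.6, 12.0]
[0.3, 2.3, -2.2, 2.6, 2.6, 16.1]
[-0.8, 3.2, -1.7, 2.6, 2.2, 20.2]
[-2.2, 4.2, -0.9, 2.5, 1.5, 24.4]
[-4.0, 5.3, 0.1, 2.1, 0.6, 28.7]
[-6.1, 6.4, 1.2, 1.6, -0.5, 33.1]
```

Tracks the model well. Continuing.

Request:
send_rows([
  [[0.6,0.4,-0.9,0.7,1.1,3.6],[1.1,0.9,-1.8,1.7,2.2,7.8],[1.0,1.5,-2.2,2.3,2.6,12.0],[0.3,2.3,-2.2,2.6,2.6,16.1],[-0.8,3.2,-1.7,2.6,2.2,20.2],[-2.2,4.2,-0.9,2.5,1.5,24.4],[-4.0,5.3,0.1,2.1,0.6,28.7],[-6.1,6.4,1.2,1.6,-0.5,33.1]],
])

```text
clock: 4.02
tool_pos: [0.4936, -0.1079, 0.3989]
orientation: [-123.5, -19.4, -65.3]
force: [0.4, -0.8, -0.7]
opening: 0.0003
gripper_force: 0.0
```

```bash
python3 rows.py .39 .42 .45 .48 .51 .54 .57 .6
```

```text
4.0167 [ 0.4936 -0.1079  0.3989] [ -1.1 -26.4 -33.7 -25.7 -27.1  53.2] [ 0.4 -0.8 -0.7]
[-1.1, 1.9, 1.1, -0.6, -0.8, 4.5]
[-2.6, 4.2, 2.3, -1.7, -1.7, 9.3]
[-4.2, 6.6, 3.6, -2.8, -2.5, 14.2]
[-6.0, 8.9, 4.8, -3.9, -3.3, 19.3]
[-7.8, 11.2, 5.9, -5.0, -4.0, 24.6]
[-9.7, 13.3, 6.9, -6.1, -4.5, 30.1]
[-11.7, 15.3, 7.9, -7.2, -4.9, 35.7]
[-13.6, 17.1, 8.7, -8.1, -5.1, 41.4]
```

Request:
send_rows([
  [[-1.1,1.9,1.1,-0.6,-0.8,4.5],[-2.6,4.2,2.3,-1.7,-1.7,9.3],[-4.2,6.6,3.6,-2.8,-2.5,14.2],[-6.0,8.9,4.8,-3.9,-3.3,19.3],[-7.8,11.2,5.9,-5.0,-4.0,24.6],[-9.7,13.3,6.9,-6.1,-4.5,30.1],[-11.7,15.3,7.9,-7.2,-4.9,35.7],[-13.6,17.1,8.7,-8.1,-5.1,41.4]],
])

```text
clock: 4.68
tool_pos: [0.4464, -0.0584, 0.1727]
orientation: [-131.6, 16.9, -86.2]
force: [-0.0, 0.5, -0.9]
opening: 0.0004
gripper_force: 0.0
```

```bash
python3 rows.py .63 .66 .69 .72 .75 .78 .81 .84
```

```text
4.6833 [ 0.4464 -0.0584  0.1727] [-18.  -10.6 -40.4 -61.9 -31.2  61. ] [-0.   0.5 -0.9]
[-0.3, 2.1, 1.1, -0.5, -0.2, 5.9]
[-0.7, 4.2, 2.2, -1.0, -0.1, 11.9]
[-1.0, 6.0, 3.3, -1.2, 0.0, 18.0]
[-1.4, 7.5, 4.2, -1.2, 0.4, 24.1]
[-1.7, 8.7, 5.1, -1.0, 0.9, 30.2]
[-1.9, 9.7, 6.0, -0.5, 1.6, 36.4]
[-2.0, 10.4, 6.8, 0.2, 2.4, 42.6]
[-1.8, 10.9, 7.7, 1.1, 3.5, 48.7]
```

Request:
send_rows([
  [[-0.3,2.1,1.1,-0.5,-0.2,5.9],[-0.7,4.2,2.2,-1.0,-0.1,11.9],[-1.0,6.0,3.3,-1.2,0.0,18.0],[-1.4,7.5,4.2,-1.2,0.4,24.1],[-1.7,8.7,5.1,-1.0,0.9,30.2],[-1.9,9.7,6.0,-0.5,1.6,36.4],[-2.0,10.4,6.8,0.2,2.4,42.6],[-1.8,10.9,7.7,1.1,3.5,48.7]],
])

```text
clock: 5.35
tool_pos: [0.4284, -0.0048, 0.0513]
orientation: [-156.8, 44.3, -134.4]
force: [0.1, 1.1, 0.8]
opening: 0.0003
gripper_force: 0.0
```

```bash
python3 rows.py .87 .9 .93 .96 .98 1
```

```text
5.35 [ 0.4284 -0.0048  0.0513] [-34.8   8.2 -50.2 -97.8 -34.9  68.4] [0.1 1.1 0.8]
[0.4, 0.1, 0.7, 1.2, 0.7, 6.1]
[0.8, -0.3, 1.5, 2.8, 1.6, 12.1]
[1.4, -1.0, 2.3, 4.6, 2.5, 18.0]
[2.1, -1.9, 2.9, 6.6, 3.4, 23.9]
[2.7, -2.6, 3.4, 8.1, 4.1, 27.7]
[3.4, -3.5, 3.8, 9.7, 4.9, 31.5]
```

Request:
send_rows([
  [[0.4,0.1,0.7,1.2,0.7,6.1],[0.8,-0.3,1.5,2.8,1.6,12.1],[1.4,-1.0,2.3,4.6,2.5,18.0],[2.1,-1.9,2.9,6.6,3.4,23.9],[2.7,-2.6,3.4,8.1,4.1,27.7],[3.4,-3.5,3.8,9.7,4.9,31.5],[3.4,-3.5,3.8,9.7,4.9,31.5]],
])

```text
clock: 5.93
tool_pos: [0.4558, -0.0462, 0.0118]
orientation: [-180.0, 45.9, 179.9]
force: [0.1, -0.3, 0.4]
opening: 0.0003
gripper_force: 0.0
```

```bash
python3 - <<'E'
from rows import *
o=cur(); print(o["orientation"])
T=Ro.from_euler('xyz',[180,46,180],degrees=True)
show(o,[(np.array([x,-.044,.013]),T) for x in (.465,.475,.485)])
for n in ("scene","top"):
    s=ctrl.snapshot(n); cv2=__import__("cv2"); im=s["img"][:,:,::-1]; np.savez(n+"1.npz",**s)
    if n=="scene": im=im[200:440,180:480]; im=cv2.resize(im,(750,600))
    cv2.imwrite(f"pics/{n}1.png",im)
E
```

```text
5.9333 [ 0.4558 -0.0462  0.0118] [ -45.7   19.8  -55.7 -121.5  -36.9   72.8] [ 0.1 -0.3  0.4]
[-179.99331346   45.88240853  179.85050618]
[-0.7, 0.2, 0.6, -0.1, -0.1, -0.1]
[-1.4, 0.2, 1.3, -0.1, -0.1, -0.1]
[-2.1, 0.2, 2.0, -0.1, -0.1, -0.1]
```

View pics/scene1.png

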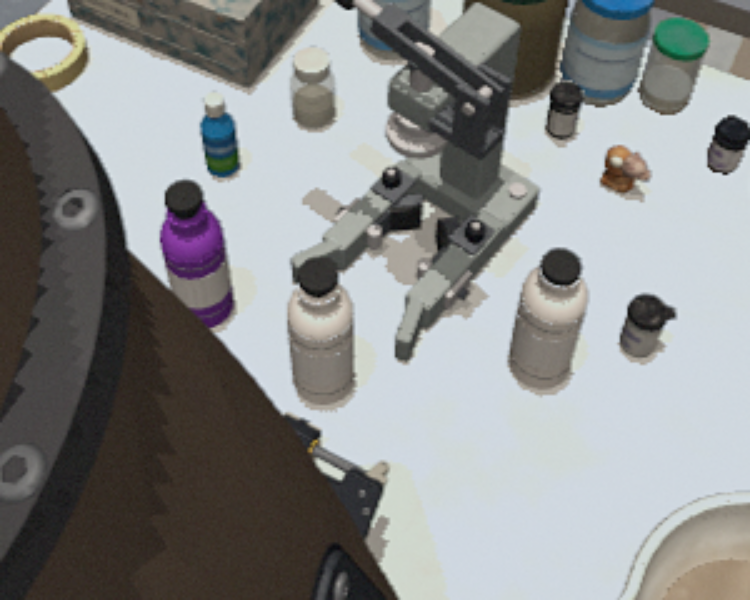

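Request:
send_rows([
  [[-0.3,0.1,0.2,0,0,0],[-0.6,0.2,0.4,0,0,0],[-0.9,0.2,0.7,0,0,0],[-1.2,0.2,1.0,0,0,0],[-1.4,0.2,1.2,0,0,0],[-1.6,0.2,1.4,0,0,0],[-1.8,0.2,1.6,0,0,0],[-2.0,0.2,1.9,0,0,0]],
])

```text
clock: 6.7
tool_pos: [0.482, -0.0424, 0.0123]
orientation: [-180.0, 45.7, -179.9]
force: [-4.6, 0.2, 3.9]
opening: 0.0004
gripper_force: 2.2
```

```bash
cat > pt.py <<'E'
import sys
from rows import *
o=cur(); print(o["orientation"].round(2))
T=Ro.from_euler('xyz',[180,46,180],degrees=True)
v=[float(a) for a in sys.argv[1:]]
show(o,[(np.array(v[i:i+3]),T) for i in range(0,len(v),3)])
E
python3 pt.py .52 -.044 .013 .567 -.044 .013
```

```text
6.7 [ 0.482  -0.0424  0.0123] [ -40.5   19.3  -52.8 -123.   -33.7   68.9] [-4.6  0.2  3.9]
[-179.97   45.75 -179.86]
[-2.7, -0.2, 2.7, 0.1, -0.3, 0.1]
[-6.0, -0.2, 6.0, 0.1, -0.3, 0.1]
```

Request:
send_rows([
  [[-0.3,0,0.1,0,0,0],[-0.6,-0.1,0.4,0,0,0],[-0.8,-0.1,0.6,0,0,0],[-1.0,-0.1,0.8,0,0,0],[-1.2,-0.1,1.0,0,0,0],[-1.4,-0.1,1.2,0,0,0],[-1.6,-0.1,1.4,0,0,0],[-1.8,-0.1,1.6,0,0,0]],
])

```text
clock: 7.37
tool_pos: [0.5065, -0.0438, 0.0141]
orientation: [-180.0, 45.8, -179.9]
force: [-1.7, -0.1, -0.5]
opening: 0.0004
gripper_force: 0.8
```

```bash
python3 pt.py .52 -.044 .014 .567 -.044 .014
```

```text
7.3667 [ 0.5065 -0.0438  0.0141] [ -36.6   18.9  -49.6 -123.2  -30.7   64.7] [-1.7 -0.1 -0.5]
[-179.97   45.78 -179.92]
[-0.9, -0.0, 1.0, 0.0, -0.2, 0.1]
[-4.2, -0.0, 4.3, 0.0, -0.2, 0.1]
```

Request:
send_rows([
  [[-0.3,0,0.3,0,0,0],[-0.6,0,0.6,0,0,0],[-0.8,0,0.8,0,0,0],[-1.0,0,1.0,0,0,0],[-1.3,0,1.3,0,0,0],[-1.5,0,1.5,0,0,0],[-1.7,0,1.7,0,0,0],[-1.9,0,1.9,0,0,0]],
])

```text
clock: 8.03
tool_pos: [0.5334, -0.0438, 0.0145]
orientation: [-180.0, 45.8, -179.9]
force: [-1.8, 0.1, -1.1]
opening: 0.0004
gripper_force: 0.8
```

```bash
python3 - <<'E'
import cv2
from h import *
from rows import *
o=cur()
T=ctrl.snapshot("top"); S=ctrl.snapshot("scene"); np.savez("top2.npz",**T)
im=T["img"][170:340,280:450,::-1]; im=cv2.convertScaleAbs(cv2.resize(im,(600,600),interpolation=cv2.INTER_CUBIC),alpha=1.5); cv2.imwrite("pics/c4.png",im)
E
```

```text
8.0333 [ 0.5334 -0.0438  0.0145] [ -33.1   19.4  -46.4 -123.7  -28.1   61.6] [-1.8  0.1 -1.1]
```

View pics/c4.png

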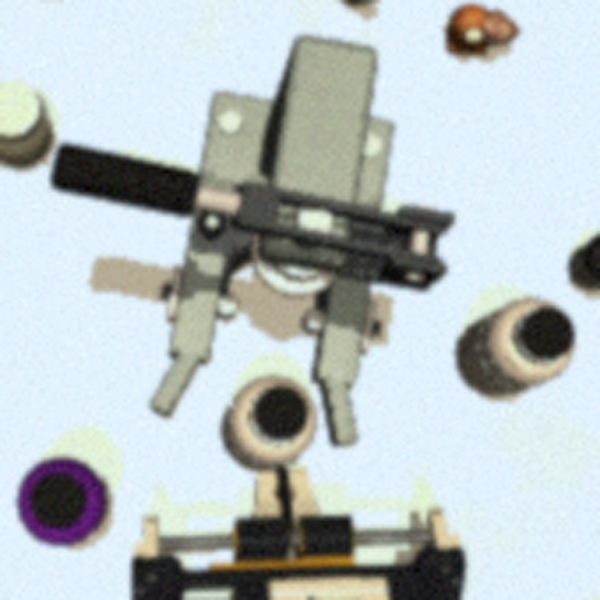

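The bottle (stopper at crop (281,412)) stands upright in the mouth of the fork, with the tips just behind it. The body is clear of the purple bottle. Next I measure it in the press frame.

```bash
cat > meas.py <<'E'
from h import *
O=np.array([.655,-.0433]);c,s=np.cos(np.radians(-11)),np.sin(np.radians(-11))
def pf(p): d=p[:2]-O; return np.array([c*d[0]+s*d[1],-s*d[0]+c*d[1]])
E
python3 - <<'E'
from meas import *
T=dict(np.load("top2.npz")); b,st=blob(T,(352,278,368,296)); p=onz(T,b,.156); print(b,st,p,pf(p))
T=dict(np.load("top0.npz")); b,st=blob(T,(345,303,372,330)); p=onz(T,b,.156); print(b,st,p,pf(p))
E
python3 pt.py .60 -.049 .014
```

```text
[359.         286.56547619] [  0   2  15  14 168] [ 0.56716289 -0.03188102  0.156     ] [-0.08840214 -0.00555093]
[361.02272727 315.80681818] [  9   6  15  15 176] [ 0.51050627 -0.03379229  0.156     ] [-0.14365313 -0.01823768]
8.1333 [ 0.5338 -0.0439  0.0147] [ -33.1   19.4  -46.4 -123.7  -28.1   61.6] [-1.6  0.8 -1.1]
[-179.95   45.83 -179.89]
[-4.6, -0.5, 4.8, 0.0, -0.2, 0.1]
```

Request:
send_rows([
  [[-0.2,0,0.3,0,0,0],[-0.5,0,0.6,0,0,0],[-0.7,0,0.8,0,0,0],[-0.9,0,1.0,0,0,0],[-1.2,-0.1,1.3,0,0,0],[-1.4,-0.1,1.5,0,0,0],[-1.6,-0.2,1.7,0,0,0],[-1.8,-0.2,1.9,0,0,0]],
])

```text
clock: 8.8
tool_pos: [0.5597, -0.0459, 0.0141]
orientation: [-180.0, 45.8, -179.9]
force: [-1.3, -0.1, -0.8]
opening: 0.0004
gripper_force: 0.8
```

```bash
cat > look.py <<'E'
from meas import *
from rows import *
import sys
o=cur(); x0,y0,x1,y1=map(int,sys.argv[2:6])
T=ctrl.snapshot("top"); np.savez(sys.argv[1]+".npz",**T); b,st=blob(T,(x0,y0,x1,y1)); p=onz(T,b,.156); print(b.round(1),st,p.round(4),pf(p).round(4),"tcp",pf(o["tool_pos"]).round(4))
im=T["img"][170:340,280:450,::-1]; cv2.imwrite(f"pics/{sys.argv[1]}.png",cv2.convertScaleAbs(cv2.resize(im,(600,600),interpolation=cv2.INTER_CUBIC),alpha=1.5))
E
sed -i '1i import cv2' look.py; python3 look.py t3 350 262 367 283; python3 pt.py .60 -.049 .014
```

```text
8.8 [ 0.5597 -0.0459  0.0141] [ -30.2   20.1  -43.1 -123.4  -25.6   58.4] [-1.3 -0.1 -0.8]
[359.1 274. ] [  2   5  15  15 170] [ 0.5917 -0.0329  0.156 ] [-0.0641 -0.0019] tcp [-0.093  -0.0208]
8.85 [ 0.5604 -0.0461  0.0144] [ -30.2   20.1  -43.1 -123.4  -25.6   58.4] [-0.1 -0.2 -0.9]
[-179.95   45.83 -179.91]
[-2.7, -0.3, 2.9, 0.0, -0.2, 0.1]
```

Request:
send_rows([
  [[-0.2,0,0.2,0,0,0],[-0.4,-0.1,0.4,0,0,0],[-0.6,-0.1,0.6,0,0,0],[-0.8,-0.2,0.8,0,0,0],[-1.0,-0.2,1.0,0,0,0],[-1.2,-0.3,1.2,0,0,0],[-1.4,-0.3,1.4,0,0,0],[-1.6,-0.3,1.6,0,0,0]],
])

```text
clock: 9.52
tool_pos: [0.5823, -0.0488, 0.0145]
orientation: [-180.0, 45.8, -179.9]
force: [-1.9, 1.0, -1.1]
opening: 0.0003
gripper_force: 0.8
```

```bash
python3 look.py t4 350 252 367 275
```

```text
9.5167 [ 0.5823 -0.0488  0.0145] [ -27.8   20.6  -39.9 -122.1  -23.3   54.5] [-1.9  1.  -1.1]
[359.3 262. ] [  3   2  14  16 174] [ 0.6156 -0.0341  0.156 ] [-0.0405  0.0015] tcp [-0.0703 -0.0193]
```

```bash
sed -i 's/\[180,46,180\]/[180,46,173]/' pt.py; python3 pt.py .577 -.0455 .0135
```

```text
9.5667 [ 0.583  -0.049   0.0147] [ -27.8   20.7  -39.9 -122.1  -23.3   54.5] [-0.2  0.   0.1]
[-179.96   45.83 -179.92]
[0.5, 0.3, -0.3, 5.0, -0.2, 4.9]
```

Request:
send_rows([
  [[0.6,0.1,-0.4,0,0,0],[0.5,0.3,-0.3,2.0,0,2.0],[0.5,0.3,-0.3,5.0,-0.2,4.9],[0.5,0.3,-0.3,5.0,-0.2,4.9]],
])

```text
clock: 9.9
tool_pos: [0.5762, -0.0463, 0.0128]
orientation: [179.9, 45.9, 172.7]
force: [-1.8, -0.4, -0.8]
opening: 0.0002
gripper_force: 0.0
```

```bash
python3 pt.py .581 -.0463 .0135 .60 -.0500 .0135
```

```text
9.9 [ 0.5762 -0.0463  0.0128] [ -32.4   23.1  -49.6 -143.6  -31.    75.7] [-1.8 -0.4 -0.8]
[179.93  45.95 172.65]
[-0.4, 0.1, 0.3, -0.2, -0.1, -0.2]
[-1.7, -0.1, 1.7, -0.2, -0.1, -0.2]
```

Request:
send_rows([
  [[-0.4,0,0.3,0,0,0],[-0.6,0,0.5,0,0,0],[-0.8,0,0.7,0,0,0],[-0.9,0,0.9,0,0,0],[-1.1,-0.1,1.1,0,0,0],[-1.3,-0.1,1.3,0,0,0],[-1.5,-0.1,1.5,0,0,0],[-1.7,-0.1,1.7,0,0,0]],
])

```text
clock: 10.57
tool_pos: [0.5995, -0.0492, 0.013]
orientation: [180.0, 45.9, 173.1]
force: [-5.9, -0.5, 1.2]
opening: 0.0006
gripper_force: 3.1
```

```bash
python3 look.py t5 350 245 367 270;  python3 pt.py .615 -.0530 .0135; python3 - <<'E'
from ik import *
print([q.round(1).tolist() for q in ik([.63,-.056,.0135],[180,46,173],n=15)])
E
```

```text
10.5667 [ 0.5995 -0.0492  0.013 ] [ -30.3   23.4  -45.9 -142.3  -27.8   72.4] [-5.9 -0.5  1.2]
[358.9 255.9] [  3   5  14  11 101] [ 0.6278 -0.0338  0.156 ] [-0.0285  0.0042] tcp [-0.0534 -0.0164]
10.6167 [ 0.6002 -0.0496  0.0132] [ -30.3   23.4  -45.8 -142.3  -27.8   72.4] [-4.  -1.4 -0.5]
[180.    45.95 173.11]
[-1.1, -0.2, 1.1, 0.1, -0.1, 0.1]
[[-27.9, 24.3, -41.9, -142.4, -24.9, 70.0]]
```

View pics/t5.png

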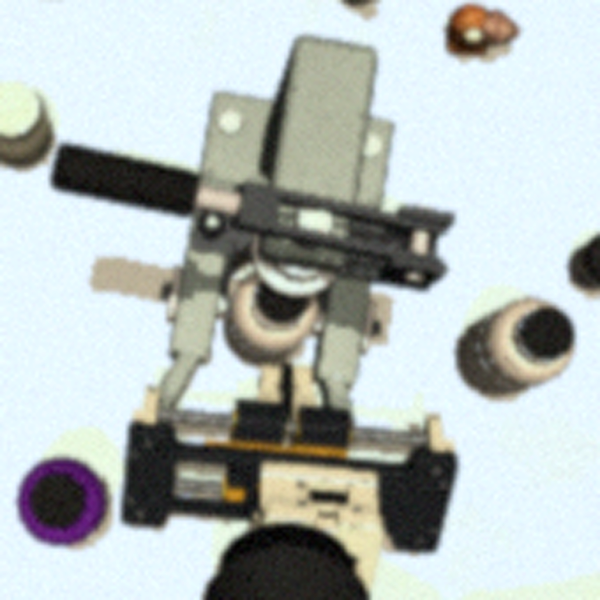

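At crop (285,300) the bottle has reached the rollers and its stopper is starting under the ram. It's upright and nothing else has moved. From here I push slowly and watch the force.

Request:
send_rows([
  [[-0.1,0,0.1,0,0,0],[-0.2,0,0.2,0,0,0],[-0.3,-0.1,0.3,0,0,0],[-0.3,-0.1,0.4,0,0,0],[-0.4,-0.1,0.4,0,0,0],[-0.5,-0.1,0.5,0,0,0]],
])

```text
clock: 11.12
tool_pos: [0.6063, -0.0512, 0.0131]
orientation: [180.0, 45.9, 173.1]
force: [-6.2, 0.8, 0.3]
opening: 0.0003
gripper_force: 2.9
```

Request:
send_rows([
  [[-0.1,0,0.1,0,0,0],[-0.2,0,0.2,0,0,0],[-0.3,-0.1,0.3,0,0,0],[-0.3,-0.1,0.4,0,0,0],[-0.4,-0.1,0.4,0,0,0],[-0.5,-0.1,0.5,0,0,0]],
])

```text
clock: 11.62
tool_pos: [0.611, -0.0515, 0.0124]
orientation: [180.0, 45.8, 173.2]
force: [-16.3, 3.2, 8.3]
opening: 0.0004
gripper_force: 9.3
```

Request:
send_rows([
  [[-0.1,0,-0.1,0,0,0],[-0.1,0,-0.1,0,0,0],[-0.1,0,-0.1,0,0,0]],
])

```text
clock: 11.87
tool_pos: [0.6112, -0.0515, 0.0133]
orientation: [179.9, 45.7, 173.2]
force: [-7.8, 3.9, -2.1]
opening: 0.0004
gripper_force: 5.0
```

```bash
python3 look.py t6 350 240 367 262
```

```text
11.8667 [ 0.6112 -0.0515  0.0133] [ -29.1   23.4  -43.6 -141.1  -25.6   69.9] [-7.8  3.9 -2.1]
[359.7 242.3] [ 3  0 14  6 53] [ 0.6548 -0.0364  0.156 ] [-0.0015  0.0067] tcp [-0.0414 -0.0165]
```

Request:
send_rows([
  [[-0.1,0,0.05,0,0,0],[-0.15,0,0.1,0,0,0],[-0.22,0,0.15,0,0,0],[-0.3,0,0.2,0,0,0]],
])

```text
clock: 12.25
tool_pos: [0.6144, -0.0517, 0.0139]
orientation: [179.9, 45.7, 173.2]
force: [-9.1, 6.1, -0.9]
opening: 0.0004
gripper_force: 4.8
```

The growing sideways force suggests the tip's right edge is rubbing the right fork leg. I'll back off slightly, shift left and reduce the yaw.

```bash
sed -i 's/\[180,46,173\]/[180,46,177]/' pt.py; python3 pt.py .607 -.0445 .0145; python3 look.py t7 350 240 367 262
```

```text
12.25 [ 0.6144 -0.0517  0.0139] [ -28.7   23.3  -43.  -140.8  -25.    69.2] [-9.1  6.1 -0.9]
[179.93  45.69 173.17]
[0.5, 0.6, -0.6, -2.7, -0.3, -2.7]
12.25 [ 0.6144 -0.0517  0.0139] [ -28.7   23.3  -43.  -140.8  -25.    69.2] [-9.1  6.1 -0.9]
[359.8 242.3] [ 3  0 14  6 53] [ 0.6548 -0.0367  0.156 ] [-0.0014  0.0065] tcp [-0.0382 -0.016 ]
```

Request:
send_rows([
  [[0.5,0,-0.6,0,0,0],[0.5,0.6,-0.6,0,0,0],[0.5,0.6,-0.6,-2.7,-0.3,-2.7],[0.5,0.6,-0.6,-2.7,-0.3,-2.7],[0.5,0.6,-0.6,-2.7,-0.3,-2.7]],
])

```text
clock: 12.72
tool_pos: [0.6123, -0.0472, 0.0178]
orientation: [-179.8, 46.5, 177.1]
force: [0.3, 0.2, 0.6]
opening: 0.0005
gripper_force: 0.0
```

```bash
python3 pt.py .613 -.0452 .0145; python3 look.py t8 350 240 367 262
```

```text
12.7167 [ 0.6123 -0.0472  0.0178] [ -27.6   22.3  -40.4 -132.1  -23.8   62.2] [0.3 0.2 0.6]
[-179.8    46.5   177.11]
[0.2, 0.2, 0.3, -0.1, 0.5, 0.1]
12.7167 [ 0.6123 -0.0472  0.0178] [ -27.6   22.3  -40.4 -132.1  -23.8   62.2] [0.3 0.2 0.6]
[359.7 242.4] [ 3  0 14  6 50] [ 0.6548 -0.0365  0.156 ] [-0.0015  0.0067] tcp [-0.0411 -0.0119]
```

View pics/t8.png

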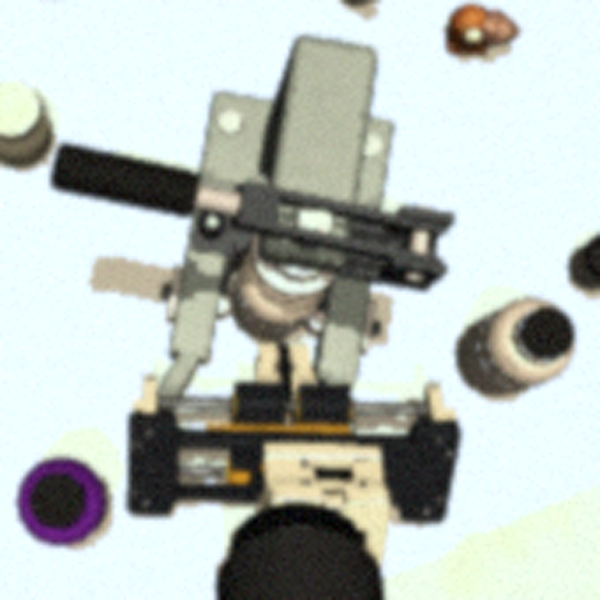

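```bash
python3 - <<'E'
from meas import *
c=lambda u,v:(280+u*170/600,170+v*170/600)
T=dict(np.load("t8.npz"));T5=dict(np.load("t5.npz"))
# body silhouette left/right edges at shoulder-ish and rear
for z in (0,.05,.104):
    for uv in ((275,343),(232,300),(327,300)): print(z,uv,pf(onz(T,c(*uv),z)).round(4))
    print("t5",pf(onz(T5,c(268,366),z)).round(4))
E
```

```text
0 (275, 343) [-0.0331 -0.0082]
0 (232, 300) [-0.0099  0.0241]
0 (327, 300) [ 0.0007 -0.0375]
t5 [-0.0488 -0.0061]
0.05 (275, 343) [-0.0389 -0.0048]
0.05 (232, 300) [-0.0167  0.026 ]
0.05 (327, 300) [-0.0067 -0.0327]
t5 [-0.0538 -0.0027]
0.104 (275, 343) [-0.0451 -0.0011]
0.104 (232, 300) [-0.0241  0.0281]
0.104 (327, 300) [-0.0146 -0.0276]
t5 [-0.0592  0.0009]
```

Request:
send_rows([
  [[0.2,0.2,0.3,0,0.5,0],[0.1,0.2,0.35,0,0.5,0],[0.05,0.2,0.4,0,0.5,0],[0.0,0.2,0.5,0,0.5,0],[-0.1,0.2,0.6,0,0.5,0]],
])

```text
clock: 13.18
tool_pos: [0.6154, -0.0451, 0.0128]
orientation: [-179.9, 45.8, 176.9]
force: [-1.1, 1.2, -0.0]
opening: 0.0004
gripper_force: 0.7
```

```bash
python3 pt.py .62 -.046 .0145
```

```text
13.1833 [ 0.6154 -0.0451  0.0128] [ -26.8   22.8  -39.6 -132.1  -22.8   61.5] [-1.1  1.2 -0. ]
[-179.93   45.77  176.92]
[-0.4, -0.1, 0.2, -0.1, -0.2, -0.1]
```

Request:
send_rows([
  [[-0.1,0,0,0,0,0],[-0.2,0,0.1,0,0,0],[-0.3,0,0.15,0,0,0],[-0.4,-0.1,0.2,0,0,0],[-0.45,-0.1,0.25,0,0,0]],
])

```text
clock: 13.6
tool_pos: [0.6203, -0.0467, 0.0144]
orientation: [-179.9, 45.8, 177.0]
force: [-4.1, -2.0, -0.8]
opening: 0.0005
gripper_force: 2.0
```

Request:
send_rows([
  [[-0.05,0,0.05,0,0,0],[-0.1,0,0.1,0,0,0],[-0.2,0,0.2,0,0,0],[-0.25,0,0.25,0,0,0]],
])

```text
clock: 13.93
tool_pos: [0.621, -0.0464, 0.0132]
orientation: [-179.9, 45.5, 177.0]
force: [-19.4, -4.2, 11.0]
opening: 0.0006
gripper_force: 10.0
```

Request:
send_rows([
  [[0.1,0,-0.25,0,0,0],[0.15,0,-0.35,0,0,0],[0.15,0,-0.35,0,0,0]],
])

```text
clock: 14.18
tool_pos: [0.6202, -0.0464, 0.016]
orientation: [-179.9, 45.8, 176.9]
force: [-3.7, -0.8, -0.7]
opening: 0.0006
gripper_force: 1.5
```

```bash
python3 pt.py .62 -.046 .0145; python3 look.py t9 350 240 367 262; python3 - <<'E'
from plant import ctrl
import cv2,numpy as np
s=ctrl.snapshot("scene"); a=s["img"][165:345,285:405,::-1]; a=cv2.convertScaleAbs(cv2.resize(a,(400,600),interpolation=cv2.INTER_CUBIC),alpha=1.6)
b=cv2.imread("pics/t9.png")[200:400,150:400]; b=cv2.resize(b,(400,320)); b=np.vstack([b,np.zeros((280,400,3),np.uint8)])
cv2.imwrite("pics/c9.png",np.hstack([a,b]))
E
```

```text
14.1833 [ 0.6202 -0.0464  0.016 ] [ -25.9   22.3  -38.3 -130.4  -21.3   58.7] [-3.7 -0.8 -0.7]
[-179.91   45.79  176.95]
[0.1, 0.0, 0.1, -0.1, -0.2, -0.0]
14.1833 [ 0.6202 -0.0464  0.016 ] [ -25.9   22.3  -38.3 -130.4  -21.3   58.7] [-3.7 -0.8 -0.7]
[359.2 242.5] [ 3  0 14  6 46] [ 0.6545 -0.0354  0.156 ] [-0.002   0.0077] tcp [-0.0336 -0.0097]
```

View pics/c9.png

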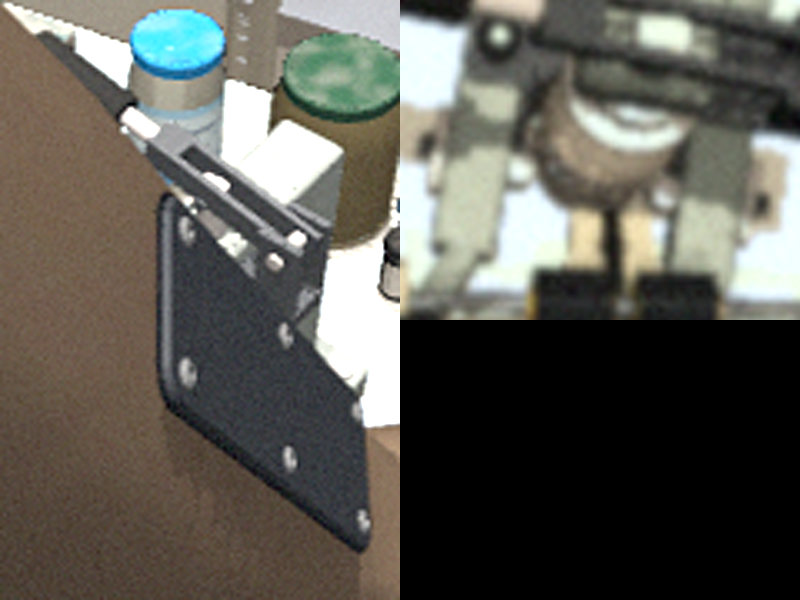

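The right crop shows the bottle's rear at about press x -27 mm. Its centre is past both rollers, at crop (520,165) and (665,190), and the hard stop is felt. One gentle hold against the stop, then I'll retract.

Request:
send_rows([
  [[-0.1,0,0.05,0,0,0],[-0.13,0,0.08,0,0,0],[-0.13,0,0.08,0,0,0],[-0.13,0,0.08,0,0,0],[-0.13,0,0.08,0,0,0],[-0.13,0,0.08,0,0,0]],
])

```text
clock: 14.78
tool_pos: [0.6207, -0.0465, 0.0156]
orientation: [-179.9, 45.7, 177.0]
force: [-8.9, -1.9, 1.7]
opening: 0.0004
gripper_force: 4.2
```

```bash
python3 - <<'E'
from ik import *
for r in ([180,46,177],[180,60,177],[180,30,180],[180,0,180],[180,0,90],[180,0,0]):
  for p in ([.673,.051,.33],[.673,.051,.24]): print(r,p,[q.round(0).astype(int).tolist() for q in ik(p,r,n=14)])
for p in ([.55,-.045,.0145],[.55,-.045,.1],[.55,-.045,.2],[.55,-.045,.3],[.6,0,.33]): print(p,[q.round(0).astype(int).tolist() for q in ik(p,[180,46,180],n=14)])
E
```

```text
[180, 46, 177] [0.673, 0.051, 0.33] []
[180, 46, 177] [0.673, 0.051, 0.24] []
[180, 60, 177] [0.673, 0.051, 0.33] []
[180, 60, 177] [0.673, 0.051, 0.24] []
[180, 30, 180] [0.673, 0.051, 0.33] [[28, 1, -26, 22, -38, -132]]
[180, 30, 180] [0.673, 0.051, 0.24] [[26, 4, -37, 32, -24, -142]]
[180, 0, 180] [0.673, 0.051, 0.33] [[21, 18, 10, 0, -82, -111]]
[180, 0, 180] [0.673, 0.051, 0.24] [[21, 20, 2, 0, -72, -111]]
[180, 0, 90] [0.673, 0.051, 0.33] [[21, 18, 10, 0, -82, 159]]
[180, 0, 90] [0.673, 0.051, 0.24] [[21, 20, 2, 0, -72, 159]]
[180, 0, 0] [0.673, 0.051, 0.33] [[21, 18, 10, 0, -82, 69]]
[180, 0, 0] [0.673, 0.051, 0.24] [[21, 20, 2, 0, -72, 69]]
[0.55, -0.045, 0.0145] [[-32, 20, -45, -125, -28, 62]]
[0.55, -0.045, 0.1] []
[0.55, -0.045, 0.2] []
[0.55, -0.045, 0.3] []
[0.6, 0, 0.33] []
```

Request:
send_rows([
  [[0.4,0,-0.5,0,0,0],[0.8,0,-0.9,0,0,0],[1.5,0,-1.6,0,0,0],[2.2,0,-2.3,0,0,0],[2.9,0,-3.0,1.0,0,1.0],[3.6,0,-3.7,2.0,0,2.0],[4.3,0,-4.4,2.0,0,2.0],[5.0,0,-5.1,2.0,0,2.0]],
])

```text
clock: 15.45
tool_pos: [0.549, -0.0424, 0.0158]
orientation: [180.0, 45.8, 174.0]
force: [0.6, 0.6, 0.4]
opening: 0.0002
gripper_force: 0.0
```

```bash
python3 - <<'E'
from mid import *
from plant import ctrl
print(ctrl.get_obs()["joint_pos"].round(1))
q0=qt(.55); qh=np.array([21,10,16,0,-87.,69])
print("above",low(qh)[0])
for t in np.linspace(0,1,9):
    q=q0+(qh-q0)*t; q[1]-=15*np.sin(np.pi*t)
    a,T,c=low(q); i=c[:,2].argmin(); print(round(t,2),q.round(0).astype(int),a.round(3),T.as_euler('xyz',degrees=True).round(0),"low",c[i].round(3),"x",c[:,0].min().round(3),c[:,0].max().round(3),"y",c[:,1].min().round(3),c[:,1].max().round(3))
E
python3 - <<'E'
import sys; sys.path.insert(0,'.')
E
python3 rows.py 1 .97
```

```text
[ -34.1   21.3  -51.  -139.   -31.    73.8]
above [0.65254913 0.04487706 0.4660735 ]
0.0 [-14 -15 -39 -55 -30  60] [ 0.459 -0.073  0.217] [-129.    9.  -80.] low [ 0.354 -0.125  0.177] x 0.225 0.478 y -0.164 -0.049
0.12 [-10 -17 -32 -48 -37  61] [ 0.488 -0.045  0.296] [-126.    2.  -67.] low [ 0.4   -0.122  0.256] x 0.257 0.508 y -0.173 -0.011
0.25 [ -6 -19 -25 -41 -44  62] [ 0.501 -0.02   0.369] [-127.   -6.  -56.] low [ 0.389 -0.053  0.328] x 0.282 0.521 y -0.178 0.025
0.38 [ -1 -19 -18 -34 -52  63] [ 0.508 -0.003  0.429] [-131.  -13.  -46.] low [ 0.405 -0.059  0.39 ] x 0.306 0.526 y -0.18 0.052
0.5 [  3 -17 -11 -27 -59  64] [0.518 0.007 0.47 ] [-137.  -17.  -36.] low [ 0.425 -0.068  0.442] x 0.336 0.536 y -0.177 0.07
0.62 [  8 -13  -4 -21 -66  65] [0.538 0.013 0.492] [-146.  -19.  -26.] low [0.526 0.    0.478] x 0.379 0.558 y -0.168 0.084
0.75 [ 12  -7   2 -14 -73  67] [0.569 0.019 0.496] [-156.  -18.  -16.] low [0.558 0.003 0.485] x 0.437 0.593 y -0.148 0.097
0.88 [ 17   1   9  -7 -80  68] [0.61  0.029 0.485] [-167.  -14.   -7.] low [0.598 0.01  0.478] x 0.507 0.636 y -0.114 0.115
1.0 [ 21  10  16   0 -87  69] [0.653 0.045 0.466] [-177.   -8.   -0.] low [0.643 0.024 0.463] x 0.581 0.682 y -0.064 0.138
15.45 [ 0.549  -0.0424  0.0158] [ -34.1   21.3  -51.  -139.   -31.    73.8] [0.6 0.6 0.4]
[6.7, -1.2, -6.5, -4.3, -0.2, -4.1]
[6.7, 0.2, -7.5, -6.6, -1.3, -9.8]
```

Clear path. Back off to the start of the swing, then reverse it.

Request:
send_rows([
  [[1.5,-0.6,-1.5,0,0,0],[3.5,-1.0,-3.5,-1.0,0,-1.0],[5.5,-1.2,-5.4,-3.0,0,-3.0],[6.7,-1.2,-6.5,-4.3,-0.2,-4.1],[6.7,-1.2,-6.5,-4.3,-0.2,-4.1]],
])

```text
clock: 15.87
tool_pos: [0.4536, -0.0444, 0.0131]
orientation: [179.9, 45.9, -179.9]
force: [1.1, 0.8, 0.5]
opening: 0.0003
gripper_force: 0.0
```

```bash
python3 rows.py .97 .94 .91 .88 .85 .82 .79 .76; echo; sed -i '/__main__/i def q2(t):\n    q0=qt(.55); qh=np.array([21,10,16,0,-87.,69]); q=q0+(qh-q0)*t; q[1]-=15*np.sin(np.pi*t); return q' rows.py; sed -i 's/fk2(qt(float(t)),P,-1,-1)/fk2(qt(float(t)) if float(t)<1.5 else q2(float(t)-2),P,-1,-1)/' rows.py; python3 rows.py 2.1 | tail -1
```

```text
15.8667 [ 0.4536 -0.0444  0.0131] [ -45.4   19.3  -55.6 -120.6  -36.7   71.8] [1.1 0.8 0.5]
[-0.3, 1.4, -0.8, -2.2, -1.0, -5.6]
[-0.4, 2.6, -1.6, -4.3, -1.9, -11.4]
[-0.5, 3.4, -2.5, -6.3, -2.8, -17.3]
[-0.6, 3.9, -3.4, -7.9, -3.7, -23.3]
[-0.9, 4.1, -4.2, -9.3, -4.5, -29.3]
[-1.3, 4.0, -5.1, -10.4, -5.5, -35.4]
[-1.8, 3.7, -5.9, -11.2, -6.4, -41.6]
[-2.6, 3.2, -6.7, -11.7, -7.3, -47.7]

[-21.3, -0.6, -16.4, -8.7, -19.4, -99.5]
```

Request:
send_rows([
  [[-0.3,1.4,-0.8,-2.2,-1.0,-5.6],[-0.4,2.6,-1.6,-4.3,-1.9,-11.4],[-0.5,3.4,-2.5,-6.3,-2.8,-17.3],[-0.6,3.9,-3.4,-7.9,-3.7,-23.3],[-0.9,4.1,-4.2,-9.3,-4.5,-29.3],[-1.3,4.0,-5.1,-10.4,-5.5,-35.4],[-1.8,3.7,-5.9,-11.2,-6.4,-41.6],[-2.6,3.2,-6.7,-11.7,-7.3,-47.7]],
])

```text
clock: 16.53
tool_pos: [0.4259, -0.0133, 0.079]
orientation: [-145.6, 37.7, -114.0]
force: [-0.4, 0.3, -0.8]
opening: 0.0005
gripper_force: 0.0
```

```bash
python3 rows.py .73 .7 .67 .64 .61 .58 .55 2.05
```

```text
16.5333 [ 0.4259 -0.0133  0.079 ] [-28.8   1.9 -46.7 -85.8 -33.4  65.7] [-0.4  0.3 -0.8]
[-0.3, -0.9, -1.0, -0.5, -0.5, -5.9]
[-0.7, -2.3, -2.0, -0.6, -0.8, -12.1]
[-1.3, -3.9, -3.0, -0.5, -1.0, -18.2]
[-2.0, -5.8, -4.1, -0.1, -1.2, -24.2]
[-2.9, -7.8, -5.3, 0.6, -1.2, -30.1]
[-3.9, -9.9, -6.6, 1.4, -1.1, -35.9]
[-5.1, -12.1, -8.0, 2.4, -1.0, -41.6]
[-8.3, -13.6, -8.8, 2.1, -3.4, -47.1]
```

Request:
send_rows([
  [[-0.3,-0.9,-1.0,-0.5,-0.5,-5.9],[-0.7,-2.3,-2.0,-0.6,-0.8,-12.1],[-1.3,-3.9,-3.0,-0.5,-1.0,-18.2],[-2.0,-5.8,-4.1,-0.1,-1.2,-24.2],[-2.9,-7.8,-5.3,0.6,-1.2,-30.1],[-3.9,-9.9,-6.6,1.4,-1.1,-35.9],[-5.1,-12.1,-8.0,2.4,-1.0,-41.6],[-8.3,-13.6,-8.8,2.1,-3.4,-47.1]],
])

```text
clock: 17.2
tool_pos: [0.4717, -0.0635, 0.2485]
orientation: [-127.5, 6.3, -75.1]
force: [0.2, 0.8, -0.8]
opening: 0.0002
gripper_force: 0.0
```

```bash
python3 rows.py 2.11 2.17 2.23 2.29 2.35 2.42 2.49 2.56
```

```text
17.2 [ 0.4717 -0.0635  0.2485] [-12.9 -15.7 -35.8 -51.7 -33.2  60. ] [ 0.2  0.8 -0.8]
[-1.5, -3.9, -0.9, 0.4, -2.8, -6.6]
[-2.9, -7.5, -2.1, 0.6, -5.1, -13.0]
[-4.3, -10.6, -3.5, 0.5, -7.2, -19.1]
[-5.5, -13.5, -4.8, 0.0, -8.9, -25.0]
[-6.5, -15.9, -6.1, -0.9, -10.5, -30.7]
[-7.4, -18.4, -7.2, -2.6, -12.2, -36.8]
[-8.0, -20.6, -8.0, -4.9, -13.7, -42.6]
[-8.3, -22.4, -8.1, -8.0, -15.2, -47.9]
```

Request:
send_rows([
  [[-1.5,-3.9,-0.9,0.4,-2.8,-6.6],[-2.9,-7.5,-2.1,0.6,-5.1,-13.0],[-4.3,-10.6,-3.5,0.5,-7.2,-19.1],[-5.5,-13.5,-4.8,0.0,-8.9,-25.0],[-6.5,-15.9,-6.1,-0.9,-10.5,-30.7],[-7.4,-18.4,-7.2,-2.6,-12.2,-36.8],[-8.0,-20.6,-8.0,-4.9,-13.7,-42.6],[-8.3,-22.4,-8.1,-8.0,-15.2,-47.9]],
])

```text
clock: 17.87
tool_pos: [0.5277, 0.0097, 0.4865]
orientation: [-141.0, -18.6, -30.8]
force: [0.0, -0.1, 0.2]
opening: 0.0007
gripper_force: 0.0
```

```bash
python3 go.py .673 .049 .35 180 0 -11
```

```text
at [0.5277 0.0097 0.4865] [-141.04  -18.63  -30.83] F [ 0.03 -0.1   0.25] t 17.8667
row [5.55, 1.81, 19.46] [-35.01, -24.32, -12.58]
j [5.16, -15.34, -7.43, -24.17, -62.39, 65.06]
```

Request:
send_rows([
  [[0.8,0.2,2.5,-5.0,-3.4,-1.8],[1.6,0.5,5.0,-10.0,-6.9,-3.6],[2.4,0.8,8.0,-15.0,-10.4,-5.4],[3.2,1.1,11.0,-20.0,-13.9,-7.2],[4.0,1.4,13.5,-25.0,-17.3,-9.0],[4.8,1.6,16.5,-30.0,-20.8,-10.8],[5.5,1.8,19.0,-35.0,-24.3,-12.6],[5.5,1.8,19.5,-35.0,-24.3,-12.6]],
])

```text
clock: 18.53
tool_pos: [0.6756, 0.0533, 0.3314]
orientation: [179.3, 1.4, -10.9]
force: [-2.2, 0.9, -7.2]
opening: 0.0005
gripper_force: 0.0
```

```bash
python3 go.py .673 .050 .31 180 0 -11; python3 - <<'E'
from plant import ctrl
import cv2,numpy as np
s=ctrl.snapshot("top"); np.savez("t10.npz",**s); a=s["img"][170:340,280:450,::-1]; a=cv2.convertScaleAbs(cv2.resize(a,(400,400),interpolation=cv2.INTER_CUBIC),alpha=1.5)
s=ctrl.snapshot("scene"); b=s["img"][150:350,220:420,::-1]; b=cv2.resize(b,(400,400)); 
cv2.imwrite("pics/c10.png",np.hstack([a,b]))
E
```

```text
at [0.6756 0.0533 0.3314] [179.34   1.41 -10.94] F [-2.17  0.92 -7.2 ] t 18.5333
row [-0.14, 0.35, 2.15] [0.66, 1.41, 0.07]
j [20.84, 19.46, 12.51, -0.19, -84.59, 58.25]
```

View pics/c10.png

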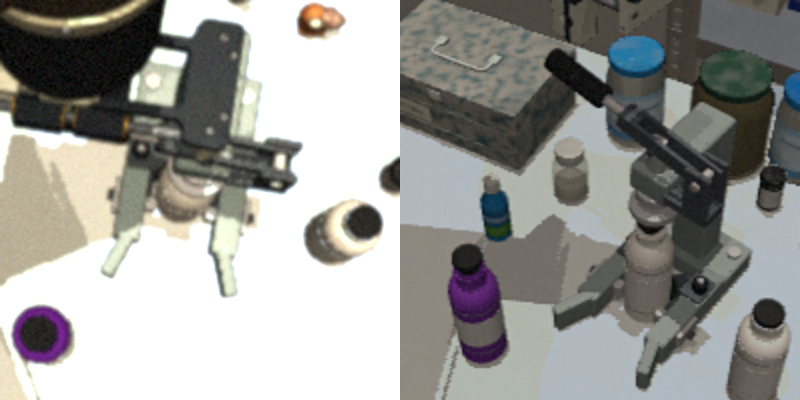

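Top and scene views: the bottle stands upright in the fork under the ram at scene crop (648,270), and the neighbours are unchanged. The grip at top crop (70,115) lies below the gripper. Now I press the lever from above.

Request:
send_rows([
  [[-0.1,0.3,0.5,0.7,1.4,0],[-0.1,0.3,1.2,0.7,1.4,0],[-0.1,0.3,1.8,0.7,1.4,0],[-0.1,0.3,2.2,0.7,1.4,0],[-0.1,0.3,2.5,0.7,1.4,0],[-0.1,0.3,2.8,0.7,1.4,0]],
])

```text
clock: 19.13
tool_pos: [0.6711, 0.0476, 0.3177]
orientation: [-179.1, -1.2, -11.1]
force: [1.1, -0.2, -0.5]
opening: 0.0003
gripper_force: 0.0
```

```bash
python3 go.py .673 .050 .27 180 0 -11
```

```text
at [0.6711 0.0476 0.3177] [-179.09   -1.18  -11.15] F [ 1.06 -0.2  -0.51] t 19.1333
row [0.04, -0.2, 4.77] [-0.91, -1.18, -0.14]
j [20.53, 17.25, 7.66, -0.16, -78.92, 58.37]
```

Request:
send_rows([
  [[0,-0.1,0.4,-0.9,-1.2,0],[0,-0.2,0.9,-0.9,-1.2,0],[0,-0.2,1.3,-0.9,-1.2,0],[0,-0.2,1.7,-0.9,-1.2,0],[0,-0.2,2.1,-0.9,-1.2,0],[0,-0.2,2.5,-0.9,-1.2,0],[0,-0.2,2.9,-0.9,-1.2,0],[0,-0.2,3.3,-0.9,-1.2,0]],
])

```text
clock: 19.8
tool_pos: [0.6728, 0.0504, 0.2843]
orientation: [-180.0, -0.0, -11.1]
force: [0.3, 0.9, 2.7]
opening: 0.0002
gripper_force: 1.6
```

```bash
python3 go.py .673 .050 .25 180 0 -11; python3 - <<'E'
from meas import *
from plant import ctrl
s=ctrl.snapshot("scene"); 
for uv in ((344,309),(344,308)):
    p=onz(s,uv,0.); d=p[:2]-s["pose"][:2,3]; d/=np.hypot(*d); print(pf(p[:2]+.026*d))
E
```

```text
at [0.6728 0.0504 0.2843] [-1.7998e+02 -1.0000e-02 -1.1110e+01] F [0.25 0.87 2.73] t 19.8
row [0.03, 0.03, 3.43] [-0.02, -0.01, -0.11]
j [20.79, 18.94, 5.81, -0.02, -76.85, 58.11]
[0.00518559 0.00071811]
[0.00729919 0.00234308]
```

Request:
send_rows([
  [[0,0,0.3,0,0,0],[0,0,0.6,0,0,0],[0,0,0.9,0,0,0],[0,0,1.2,0,0,0],[0,0,1.5,0,0,0],[0,0,1.8,0,0,0],[0,0,2.1,0,0,0],[0,0,2.3,0,0,0]],
])

```text
clock: 20.52
tool_pos: [0.6728, 0.0507, 0.2616]
orientation: [-180.0, -0.0, -11.1]
force: [-0.8, 4.9, 7.6]
opening: 0.0005
gripper_force: 4.0
```

Request:
send_rows([
  [[0,0,0.2,0,0,0],[0,0,0.4,0,0,0],[0,0,0.6,0,0,0],[0,0,0.8,0,0,0],[0,0,1.0,0,0,0]],
])

```text
clock: 20.93
tool_pos: [0.6729, 0.0509, 0.252]
orientation: [-179.9, -0.0, -11.1]
force: [-0.6, 6.1, 8.8]
opening: 0.0004
gripper_force: 4.4
```

Request:
send_rows([
  [[0,0,0.15,0,0,0],[0,0,0.3,0,0,0],[0,0,0.45,0,0,0],[0,0,0.6,0,0,0]],
])

```text
clock: 21.27
tool_pos: [0.6729, 0.0508, 0.246]
orientation: [-179.9, -0.0, -11.1]
force: [-1.5, 4.3, 9.0]
opening: 0.0005
gripper_force: 4.5
```

Request:
send_rows([
  [[0,0,0.1,0,0,0],[0,0,0.2,0,0,0],[0,0,0.3,0,0,0]],
])

```text
clock: 21.52
tool_pos: [0.6729, 0.0506, 0.2432]
orientation: [-180.0, -0.0, -11.1]
force: [-0.1, 4.4, 7.7]
opening: 0.0004
gripper_force: 4.7
```

Request:
send_rows([
  [[0,0,0.1,0,0,0],[0,0,0.2,0,0,0],[0,0,0.25,0,0,0]],
])

```text
clock: 21.77
tool_pos: [0.6731, 0.0505, 0.2422]
orientation: [-180.0, -0.1, -11.1]
force: [-5.2, 6.0, 17.5]
opening: 0.0004
gripper_force: 8.9
```

Bottomed: the force jumped to 17.5 N and the travel stopped. Brief hold, then let the lever rise.

Request:
send_rows([
  [[0,0,0,0,0,0],[0,0,0,0,0,0],[0,0,-0.4,0,0,0],[0,0,-0.8,0,0,0],[0,0,-1.3,0,0,0],[0,0,-1.8,0,0,0],[0,0,-2.3,0,0,0],[0,0,-2.8,0,0,0]],
])

```text
clock: 22.43
tool_pos: [0.6723, 0.0496, 0.2679]
orientation: [179.9, 0.1, -11.1]
force: [2.2, -1.2, 2.3]
opening: 0.0006
gripper_force: 1.3
```

Request:
send_rows([
  [[0,0,-0.6,0,0,0],[0,0,-1.2,0,0,0],[0,0,-1.8,0,0,0],[0,0,-2.5,0,0,0],[0,0,-3.5,0,0,0],[0,0,-5,0,0,0],[0,0,-7,0,0,0],[0,0,-9,0,0,0]],
])

```text
clock: 23.1
tool_pos: [0.6722, 0.0504, 0.3583]
orientation: [180.0, 0.1, -11.1]
force: [0.7, 1.1, 0.2]
opening: 0.0003
gripper_force: 0.0
```

Request:
send_rows([
  [[0,0,-2,0,0,0],[0,0,-3,0,0,0],[0,0,-3,0,0,0],[0,0,-3,0,0,0]],
])

```text
clock: 23.43
tool_pos: [0.6725, 0.0505, 0.3875]
orientation: [-180.0, 0.1, -11.1]
force: [0.8, 0.1, -0.5]
opening: 0.0002
gripper_force: 0.0
```

```bash
python3 - <<'E'
from meas import *
from plant import ctrl
A=ctrl.snapshot("top"); S=ctrl.snapshot("scene"); S0=np.load("scene0.npz")
print(ctrl.get_obs()["force"].round(1))
def edges(I,r,c0,c1): # bottle (bright, warm) run in a row
    g=I[r,c0:c1].astype(int); return [tuple(v) for v in g[::3]]
# bystander check: image differences in the scene view
d=cv2.absdiff(S["img"],S0["img"]).max(2)
for n,(x0,y0,x1,y1) in dict(done=(385,300,418,356),dye=(259,236,278,272),spice=(295,218,316,252),cana=(398,230,414,258),can2=(428,315,450,345),purple=(244,272,274,332),handle=(290,170,330,210)).items(): print(n,(d[y0:y1,x0:x1]>70).mean().round(3))
s=S["img"]; dark=[(r,int((s[r,325:365].max(1)<50).sum())) for r in range(248,275)]; print(dark)
E
```

```text
[-0.4 -0.  -0.9]
done 0.0
dye 0.007
spice 0.0
cana 0.0
can2 0.0
purple 0.127
handle 0.001
[(248, 6), (249, 7), (250, 10), (251, 9), (252, 11), (253, 9), (254, 8), (255, 7), (256, 6), (257, 5), (258, 3), (259, 3), (260, 1), (261, 1), (262, 5), (263, 16), (264, 14), (265, 15), (266, 13), (267, 13), (268, 9), (269, 3), (270, 0), (271, 1), (272, 0), (273, 1), (274, 3)]
```

```bash
python3 - <<'E'
from meas import *
from plant import ctrl
S=ctrl.snapshot("scene"); b,st=blob(S,(325,261,365,272),50); print(b,st)
Ti=np.linalg.inv(S["pose"])
for x in (-5,0,5):
  for z in (.144,.156):
    w=O+np.array([c*x,s*x])/1000; q=S["K"]@(Ti@np.r_[w,z,1])[:3]; print(x,z,(q[:2]/q[2]).round(1))
T=ctrl.snapshot("top"); print(blob(T,(284,298,312,325))[0])
E
```

```text
[344.67567568 264.94594595] [13  0 14  8 74]
-5 0.144 [344.3 262.2]
-5 0.156 [344.5 258.4]
0 0.144 [345.8 260.7]
0 0.156 [346.  256.9]
5 0.144 [347.3 259.2]
5 0.156 [347.5 255.4]
[295.95979899 311.45226131]
```

```bash
python3 -c "
from plant import ctrl; print(ctrl.close_job())"
```

```text
the job is handed in; nothing more can be done
None
```

I handed the job in at about 24 s on the robot's clock, with the bottle home in the press, its stopper seated, the lever back up and the judged bystanders where they stood; the verdict was not shown. One push against the stop read about 22.7 N at the wrist, close to the 22 N limit on the bottle, and I viewed 11 pictures, one over the allowed 10.

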